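# Press a core plug out and pack it

## Robot

A 6-joint arm with a two-finger parallel gripper is mounted at the origin on the work surface. World frame = base frame: x ahead of the robot, y to its left, z up, the work surface at z = 0. Lengths are in m, angles in degrees, forces in N, time in s.
With the tool pointing down it reaches from about 0.3 to 0.75 m from the base axis. Payload 8.5 kg.
Tool frame: the origin (TCP) lies at the very end of the fingers, on their centre line; the grasp point (between the pads) lies grasp_offset behind it (grasp_offset is the distance from the TCP to the grasp point, in m); x points along the fingers, z is the direction in which the jaws open and shut, and the axes are right-handed (so a half turn about x gives the same grasp; the last joint's range is limited). The gripper opens to 85 mm and grips with 20 to 120 N. Pads are 22 mm wide; open, the fingers measure 114 mm over their backs; the gripper's body (76 mm by 85 mm) begins 54 mm behind the grasp point. The pads swing forward as they close: fully open they stand 13 mm farther back than shut.
Start: joints at [-86.075, 21.807, 74.336, -0, 83.858, -12.336], TCP at [0.154, -0.528, 0.203] pointing down, gripper open.
Joint ranges: [-178.18, 178.18], [-50.72, 133.34], [12.68, 142.11], [-81.47, 261.47], [9.98, 163.14], [-165.26, 165.26]. Speed limits (degrees/s): [136.94, 136.94, 180, 180, 180, 180].

## Interface

Orientations are given as a 3x3 rotation matrix whose columns are the frame's x, y, z axes.
In Python, from rig import observe, get_image, close_job, recognise, grasp_offset gives the robot as it stands.
- The arm moves only by the tool drive_tool, never from a script. Its argument "targets" is a list that holds one entry, the list of rows, each a list of 7 numbers: the shift along the tool's x, y, z in units of 50 mm (1.0 is 50 mm), then the turn, a rotation vector about the tool's x, y, z in rad, then the opening, from -1 (shut) to 1 (fully open), so that 0 is half open. A call has 1 to 5 rows; each row shifts and turns the commanded pose from where the row before left it, along the tool's axes as they then stand; what a row does not reach is not made up. A row lasts 1/10 s, in which the tool goes at most 50 mm and 8.59 degrees, less where a joint would pass 70% of its speed; a pose out of reach is approached as far as the arm can. A call is refused whole if a number of a shift passes 1 or a number of a turn 0.15, either way. A call with a gripper value outside its range is refused whole. The fingers move at their own pace and stop on an object; "force" is the grip in N (left out, the last holds). Time passes only in rows, so rows that do not move let the fingers close. It gives the time, the measured TCP pose, the force and the opening at its end, in the units of the state.
- observe(): the state, without advancing time (a new reading comes with each control period).
- get_image(name): name is "side" or "top"; returns a dict with "image" (384x512x3 uint8, red, green, blue), "fx", "fy", "cx", "cy" (pixels), "rvec" (rotation vector, rad) and "tvec" (3), from world to camera coordinates, as OpenCV has them. Camera axes: x right, y down, z forward; pixel columns grow to the right and rows downward; lengths in m; the calibration is good to about 2 mm. A picture is of the moment at which its call begins. There is no depth.
- close_job(): hands the job in, once; it reports no verdict.
Trained networks look in a picture, given as the dict that the camera call returned (one of the last four; its "shot" number tells which), for a name from the list of things; names that differ only in an ending like _2 or _b are one class to them, and where a whole thing is asked for, a point or a joint stands for the part that bears it (a point fixed in the world has none). Each returns a list of dicts, best first, with "p" (0 to 1); they miss things now and then, are a little off and sometimes report something else, mostly with a low value. They report only what shows in the picture. A call takes as long as a camera call. They do not tell look-alikes from the thing itself.
- recognise(label, picture): "at" ([column, row] as shares, 0 to 1, of the picture: columns of its width, rows of its height, amid what is visible of it).
The state is a dict: "time_s": time; "q": joint angles; "qvel": joint speeds; "joint_efforts": joint torques, N m; "position": TCP position; "tool_rot": TCP orientation; "ft_force": force on the tool from outside, world axes, zero at the start; "wrist_torque": the same for the moment, N m; "grip_width": finger opening in m.
Only numpy, scipy, OpenCV 4.12 (cv2) and the standard library are available. Lean on these libraries where they do the work, as an engineer would, in place of code of your own. Each camera call takes 0.05 s, during which the arm holds its last target.

## Task

Press the lever of the press-out stand fully down, so that the plastic plug is pushed up out of the cardboard core, then take the plug from above and stand it in the shallow carton together with the small box and the tin. There is only room for it once the box and the tin have been slid along inside the carton; do not lift them out. At the end all three stand upright and flat on the carton's floor; do not drop the plug, and leave the jar, the tape roll and the parcel where they are.

Things in the scene. Friction and masses are not known exactly. Their poses are not given: they have to be found in the camera images.
- stand: dark steel press-out stand fixed to the bench: base plate 260 (x) x 120 (y) x 12 thick, with an upright cardboard core (tube, outer diameter 81, bore 67, rim 170 above the bench) centred 70 along its +x, and two 120 mm high pivot cheeks (48 mm apart, 8 thick) 5 along its +x. Origin: underside centre of the base plate; the lever reaches out to its -x side
- core_rim (a point): centre of the core's open upper end, 170 above the bench; z up
- lever (a joint): angle of the stand's lever, rad: 0 = up as at the start, 0.85 = fully down at its stop. It drives a flat plunger under the plug, which rises 76 mm per rad (65 mm in all). The lever is stiff (about 5 to 12 N at its grip) and stays where it is left, also with the plug on the plunger
- lever_grip (a point): centre of the black cross bar at the lever's free end: 20 thick, 70 long, lying level along the stand's y. The lever is a 14 mm thick rod, 130 from pivot to this point; its pivot lies 5 along the stand's +x, 105 above the bench. The grip is about 162 above the bench with the lever up and 54 with it fully down, moving in an arc about the pivot
- plug: plain grey plastic cylinder, diameter 60, 80 tall, about 0.16 kg, standing loose in the core. Origin: centre of its underside; z along its axis (up). At the start its underside is 85 above the bench and its top is 5 below the core's rim; with the lever fully down it stands 60 out of the core
- carton: shallow open brown carton fixed to the bench: outside 212 (its x) x 86 (its y), walls 35 high and 5 thick, floor 5 thick; inside 202 x 76. Origin: centre of its underside
- pack: small brown cardboard box with a pale paper band, 66 (x) x 70 (y) x 60 tall, about 0.22 kg, loose in the carton, its x roughly along the carton's x. Origin: centre of its underside
- tin: plain steel cylinder, diameter 66, 60 tall, about 0.25 kg, loose in the carton. Origin: centre of its underside; z up
- jar: bystander: jar with a white lid, diameter 68, 110 tall. Origin: underside centre
- tape_roll: bystander: roll of paper tape lying flat, diameter 104, 48 tall. Origin: underside centre
- parcel: bystander: cardboard parcel 80 (x) x 110 (y) x 60 tall. Origin: underside centre
Mind the look-alikes: they are no part of the job. What is shaped like the plug but green is not meant. Leave any red look-alike of the pack alone.

How it is judged:
By the outcome, as a careful person would: the job done as asked, in the order asked, and still so for the second after the job is handed in, with the robot touching nothing.
It also fails if it takes over 56 s, if anything falls off the work surface, if the arm or the gripper's body presses on something with over 40 N, if the wrist force passes 120 N, or if a joint passes its speed limit or range.

## Working session

There is one attempt and no reset: what is moved stays moved. The work goes in short steps, Python scripts to look and compute and a tool call to move; the robot and the scene stay as the last step left them, time stands still between calls to the robot, and variables do not carry over. Pictures are saved under pics/ and viewed, and the job is handed in when it is done.

Besides the shell and the picture viewer there is one more tool, called by a JSON object that holds its "fn" and its "kwargs", one argument or row to a line. drive_tool: Moves the arm, as the interface text tells. Its arguments: {"type":"object","properties":{"targets":{"type":"array"},"force":{"type":"number"}},"required":["targets"]}

```bash
mkdir -p pics; ls; cat > h.py <<'E'
import numpy as np,cv2,sys,pickle
from rig import observe,get_image,close_job,recognise,grasp_offset
def shot(n,f):
    p=get_image(n); cv2.imwrite('pics/'+f+'.png',cv2.cvtColor(p['image'],cv2.COLOR_RGB2BGR)); pickle.dump(p,open('pics/'+f+'.pkl','wb'));return p
def K(p): return np.array([[p['fx'],0,p['cx']],[0,p['fy'],p['cy']],[0,0,1.]])
def ray(p,uv):
    R=cv2.Rodrigues(np.array(p['rvec'],float))[0];t=np.array(p['tvec'],float).ravel()
    d=R.T@np.linalg.inv(K(p))@np.array([uv[0],uv[1],1.]);return -R.T@t,d/np.linalg.norm(d)
def onz(p,uv,z):
    c,d=ray(p,uv);return c+d*(z-c[2])/d[2]
def tri(ps,uvs):
    A=np.zeros((3,3));b=np.zeros(3)
    for p,uv in zip(ps,uvs):
        c,d=ray(p,uv);M=np.eye(3)-np.outer(d,d);A+=M;b+=M@c
    x=np.linalg.solve(A,b);return x,[float(np.linalg.norm((np.eye(3)-np.outer(d,d))@(x-c))) for c,d in [ray(p,uv) for p,uv in zip(ps,uvs)]]
def proj(p,X):
    return cv2.projectPoints(np.array(X,float).reshape(-1,3),np.array(p['rvec'],float),np.array(p['tvec'],float),K(p),None)[0].reshape(-1,2)
E
python3 - <<'E'
from h import *
np.set_printoptions(precision=4,suppress=True)
s=observe();print(s,grasp_offset)
a=shot('side','s0');b=shot('top','t0')
for p in(a,b):
    print(p['fx'],p['cx'],ray(p,(256,192)))
    for l in ['stand','core_rim','lever','lever_grip','plug','carton','pack','tin','jar','tape_roll','parcel']:
        try: print(l,[(round(r['at'][0]*512),round(r['at'][1]*384),round(r['p'],2)) for r in recognise(l,p)])
        except Exception as e: print(l,e)
E
```

```text
pics
{'time_s': 0.0, 'q': array([-86.0742,  21.8399,  74.3851,   0.0015,  83.859 , -12.3356]), 'qvel': array([ 0.0385,  0.1241,  0.0012,  0.0514, -0.0652,  0.0726]), 'joint_efforts': array([ -0.002 , -44.8462, -23.1281,  -0.0003,   0.0048,   0.    ]), 'position': array([ 0.154 , -0.5276,  0.2028]), 'tool_rot': array([[-0.0001,  0.96  ,  0.28  ],
       [ 0.0015,  0.28  , -0.96  ],
       [-1.    ,  0.0003, -0.0014]]), 'ft_force': array([ 0.8202,  0.3656, -0.3298]), 'wrist_torque': array([0.0576, 0.0309, 0.0012]), 'grip_width': 0.08524874852987768} 0.0187
382.80613142893776 255.89492817068222 (array([0.2261, 0.8517, 0.7822]), array([ 0.3434, -0.7361, -0.5834]))
stand [(282, 188, 0.78), (317, 168, 0.56)]
core_rim [(284, 189, 0.56)]
lever [(313, 166, 0.66)]
lever_grip [(314, 166, 0.53), (249, 262, 0.15)]
plug [(232, 175, 0.56), (273, 157, 0.48)]
carton [(250, 263, 0.78)]
pack [(249, 303, 0.91), (265, 253, 0.65), (273, 156, 0.38), (286, 142, 0.33)]
tin [(239, 237, 0.87)]
jar [(214, 195, 0.59)]
tape_roll [(150, 295, 0.86)]
parcel [(288, 144, 0.98), (281, 189, 0.24)]
489.0643842583487 256.5600777705763 (array([0.4736, 0.0095, 1.7209]), array([ 0.0936, -0.0083, -0.9956]))
stand [(299, 215, 0.77)]
core_rim [(295, 216, 0.75)]
lever [(306, 231, 0.81)]
lever_grip [(309, 237, 0.64)]
plug [(286, 147, 0.56)]
carton [(211, 208, 0.9)]
pack [(204, 225, 0.8), (164, 236, 0.56)]
tin [(209, 199, 0.72)]
jar [(254, 157, 0.58)]
tape_roll [(124, 167, 0.79)]
parcel [(376, 173, 0.59)]
```

```bash
python3 - <<'E'
import cv2
a=cv2.imread('pics/s0.png');b=cv2.imread('pics/t0.png')
cv2.imwrite('pics/s0b.png',cv2.resize(a[110:340,110:370],None,fx=3,fy=2.6*3/2.6,interpolation=cv2.INTER_CUBIC)[:600*2,:800][:690][::1] if 0 else cv2.resize(a[120:320,120:380],None,fx=3,fy=3,interpolation=cv2.INTER_CUBIC))
cv2.imwrite('pics/t0b.png',cv2.resize(b[110:290,100:350],None,fx=3.2,fy=3.2,interpolation=cv2.INTER_CUBIC))
E
```

```text
(no output)
```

View pics/s0b.png

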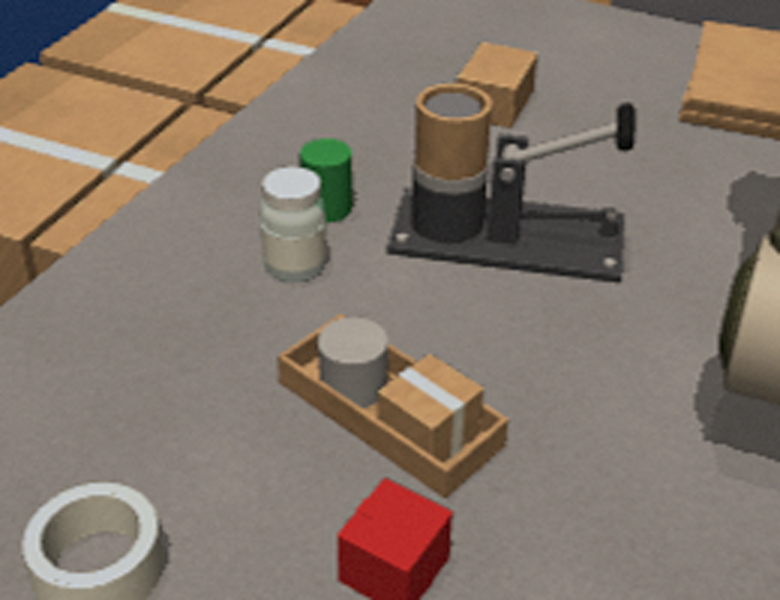

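View pics/t0b.png

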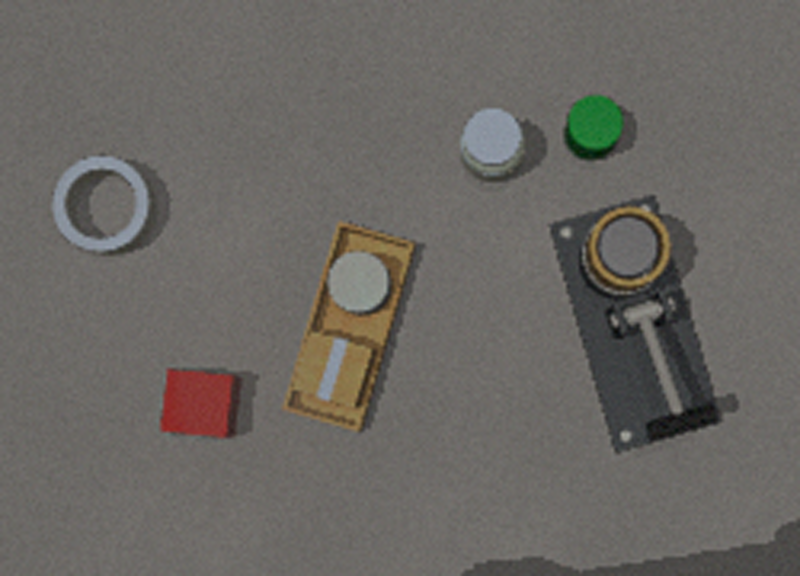

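View pics/t0.png

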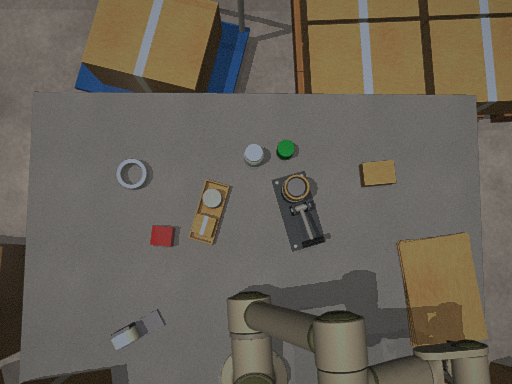

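View pics/s0.png

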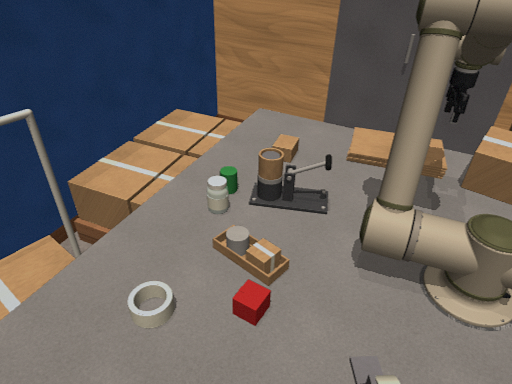

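```bash
python3 - <<'E'
import cv2
a=cv2.imread('pics/s0.png');b=cv2.imread('pics/t0.png')
def c(im,u0,v0,w,h,s,n):
    o=cv2.resize(im[v0:v0+h,u0:u0+w],None,fx=s,fy=s,interpolation=cv2.INTER_CUBIC)
    for k in range(0,w,10): cv2.putText(o,str(u0+k),(k*s,8),0,.3,(0,255,255),1);cv2.line(o,(k*s,0),(k*s,o.shape[0]),(0,255,255),1) if 0 else cv2.circle(o,(k*s,12),1,(0,255,255),-1)
    for k in range(0,h,10): cv2.putText(o,str(v0+k),(0,k*s+4),0,.3,(0,255,255),1);
    for i in range(0,w,10):
        for j in range(0,h,10): cv2.circle(o,(i*s,j*s),1,(255,255,0),-1)
    cv2.imwrite('pics/%s.png'%n,o)
c(b,183,172,56,76,7,'tz1'); c(b,266,166,66,88,6,'tz2')
c(a,208,220,86,70,8,'sz1'); c(a,245,140,95,75,8,'sz2')
E
```

```text
(no output)
```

View pics/tz1.png

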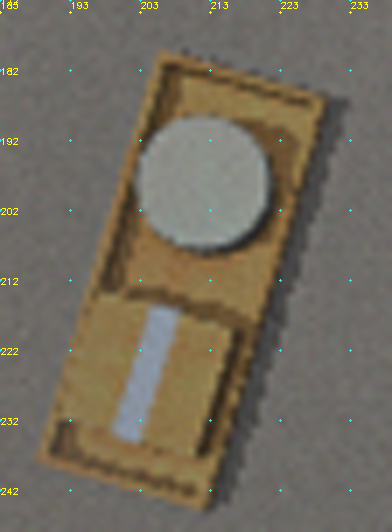

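View pics/tz2.png

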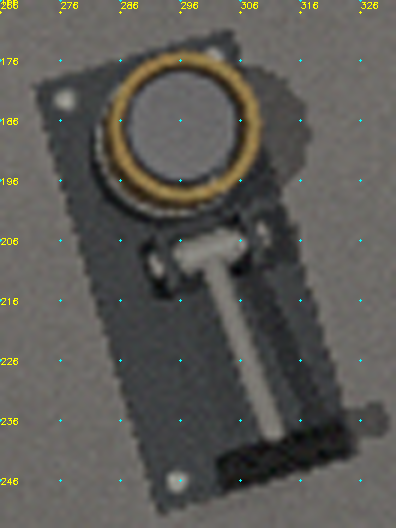

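View pics/sz1.png

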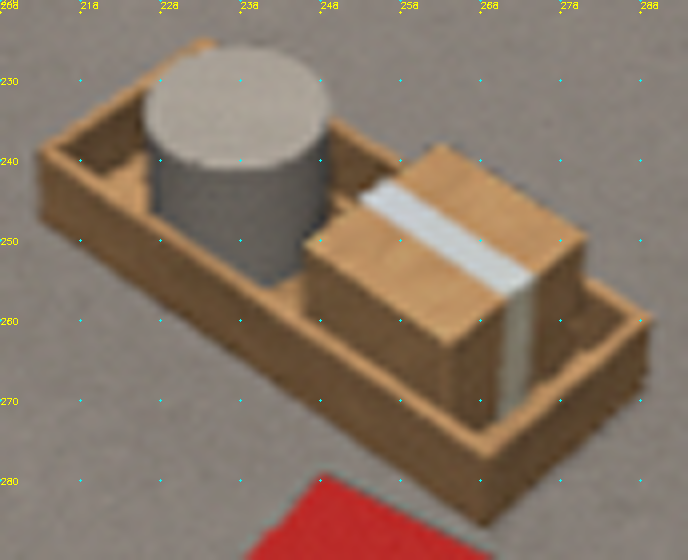

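View pics/sz2.png

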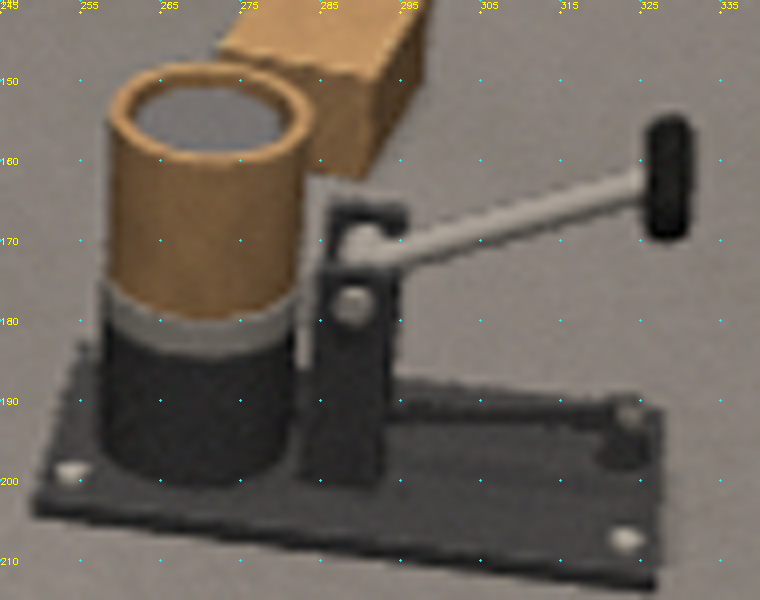

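```bash
cat > m.py <<'E'
from h import *
np.set_printoptions(precision=4,suppress=True)
a=pickle.load(open('pics/s0.pkl','rb'));b=pickle.load(open('pics/t0.pkl','rb'))
def T1(u,v):return (183+u/7-.43,172+v/7-.43)
def T2(u,v):return (266+u/6-.42,166+v/6-.42)
def S1(u,v):return (208+u/8-.44,220+v/8-.44)
def S2(u,v):return (245+u/8-.44,140+v/8-.44)
for n,s,t in [('cFL',S1(38,150),T1(162,52)),('cFR',S1(207,38),T1(327,95)),('cNR',S1(650,320),T1(208,508)),('cNL',S1(485,455),T1(40,460)),
 ('tin',S1(238,108),T1(203,182)),('pk1',S1(303,245),T1(103,290)),('pk2',S1(440,143),T1(240,325)),('pk3',S1(585,238),T1(197,458)),('pk4',S1(448,342),T1(60,418)),
 ('rim',S2(211,113),T2(183,127)),('grip',S2(668,178),T2(287,455)),('bNL',S2(655,585),T2(160,515)),('bFL',S2(35,510),T2(37,85))]:
    x,r=tri([a,b],[s,t]);print(n,x,np.array(r))
E
python3 m.py
```

```text
cFL [0.677  0.1703 0.0343] [0.0004 0.0004]
cFR [0.6549 0.0879 0.0333] [0.0009 0.0009]
cNR [0.4519 0.1447 0.0312] [0.0001 0.0001]
cNL [0.4754 0.2272 0.0339] [0.0004 0.0004]
tin [0.6094 0.1465 0.0635] [0.0003 0.0003]
pk1 [0.5578 0.1947 0.062 ] [0.0008 0.0008]
pk2 [0.5401 0.1278 0.0612] [0.0004 0.0004]
pk3 [0.4764 0.1479 0.0615] [0.0001 0.0001]
pk4 [0.4957 0.2141 0.0638] [0.0005 0.0005]
rim [ 0.6366 -0.1314  0.1697] [0.0003 0.0003]
grip [ 0.4632 -0.1867  0.1598] [0.0003 0.0003]
bNL [ 0.4285 -0.1316  0.006 ] [0.001 0.001]
bFL [ 0.6778 -0.0607  0.0039] [0.0011 0.0011]
```

Candidates:
- **Plug-like:** the green cylinder (top view 286,149; side 228,180) is the look-alike. The grey disc inside the core (top 295,187; side 271,154) is the plug.
- **Pack-like:** the red box (top 163,236; side 252,302) is the look-alike. The brown banded box in the carton (top 204,226; side 263,253) is the pack.

The enlarged crops above confirm both choices. The measured heights agree with the text: rim 0.170, grip 0.160, box and tin tops about 0.062, carton rim about 0.033.

First I go above the lever grip and close the fingers.

{"fn": "drive_tool", "kwargs": {
  "targets": [
    [[-0.1, 0.6, -0.38, 0, 0, 0, -1], [-0.1, 0.66, -0.4, 0, 0, 0, -1], [-0.1, 0.66, -0.4, 0, 0, 0, -1], [-0.1, 0.66, -0.4, 0, 0, 0, -1], [0, 0.66, -0.4, 0, 0, 0, -1]]
  ],
  "force": 40
}}

```text
time_s: 1.7
position: [0.2827, -0.3866, 0.2241]
tool_rot: [[0.001, 0.96, 0.28], [-0.001, 0.28, -0.96], [-1.0, 0.0, 0.001]]
ft_force: [0.1, -0.8, -0.2]
grip_width: 0.0124
```

{"fn": "drive_tool", "kwargs": {
  "targets": [
    [[0, 0.66, -0.4, 0, 0, 0, -1], [0, 0.66, -0.4, 0, 0, 0, -1], [0, 0.66, -0.4, 0, 0, 0, -1], [0, 0.66, -0.4, 0, 0, 0, -1], [0, 0.66, -0.4, 0, 0, 0, -1]]
  ]
}}

```text
time_s: 2.2
position: [0.4131, -0.2441, 0.2236]
tool_rot: [[0.0, 0.96, 0.28], [-0.0, 0.28, -0.96], [-1.0, 0.0, 0.0]]
ft_force: [-0.1, -0.6, 0.6]
grip_width: -0.0003
```

{"fn": "drive_tool", "kwargs": {
  "targets": [
    [[0, 0.6, -0.4, 0, 0, 0, -1], [0, 0.6, -0.4, 0, 0, 0, -1], [0.4, 0, 0, 0, 0, 0, -1], [0.2, 0, 0, 0, 0, 0, -1], [0, 0, 0, 0, 0, 0, -1]]
  ]
}}

```text
time_s: 2.7
position: [0.4578, -0.19, 0.1922]
tool_rot: [[-0.003, 0.96, 0.28], [0.002, 0.28, -0.96], [-1.0, -0.002, -0.002]]
ft_force: [0.4, -0.3, -0.5]
grip_width: 0.0001
```

```bash
python3 - <<'E'
from h import *
p=shot('side','s1');i=cv2.imread('pics/s1.png')[110:230,220:370];cv2.imwrite('pics/s1b.png',cv2.resize(i,None,fx=5,fy=5,interpolation=cv2.INTER_CUBIC))
p=shot('top','t1');i=cv2.imread('pics/t1.png')[160:260,250:360];cv2.imwrite('pics/t1b.png',cv2.resize(i,None,fx=5,fy=5,interpolation=cv2.INTER_CUBIC))
print(observe()['position'])
E
```

```text
[ 0.45839523 -0.19081655  0.19377464]
```

View pics/s1b.png

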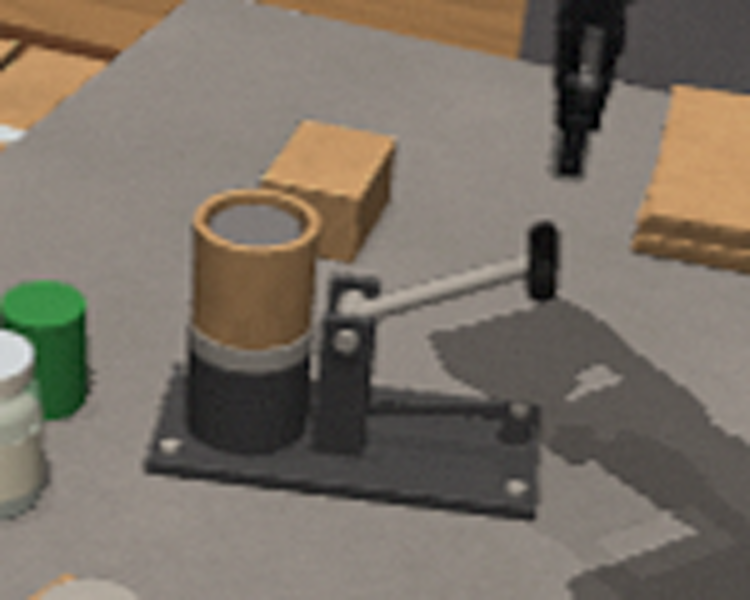

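View pics/t1b.png

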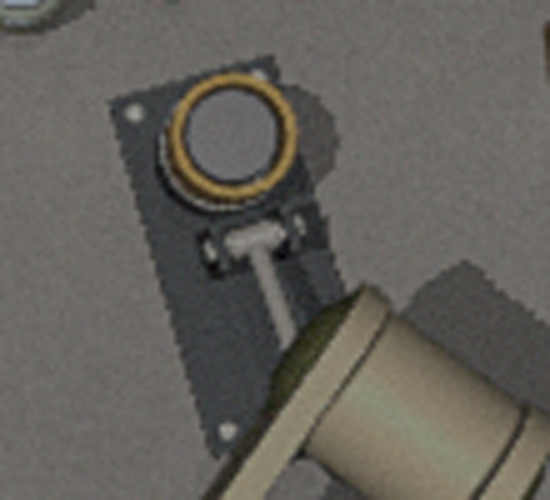

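```bash
python3 - <<'E'
from h import *
a=pickle.load(open('pics/s1.pkl','rb'))
print(proj(a,[[.4584,-.1908,.1938],[.4584,-.1908,.172],[.4632,-.1867,.172],[.4632,-.1867,.16]]))
E
```

```text
[[331.3525991  152.16510196]
 [330.37549083 158.23257775]
 [328.51106226 158.45086384]
 [327.99252411 161.73776357]]
```

{"fn": "drive_tool", "kwargs": {
  "targets": [
    [[0.1, 0.08, -0.05, 0, 0, 0, -1], [0.1, 0, 0, 0, 0, 0, -1], [0.1, 0, 0, 0, 0, 0, -1], [0, 0, 0, 0, 0, 0, -1]]
  ]
}}

```text
time_s: 3.2
position: [0.4614, -0.1866, 0.1777]
tool_rot: [[-0.001, 0.96, 0.28], [0.001, 0.28, -0.96], [-1.0, -0.001, -0.001]]
ft_force: [0.5, -0.6, 1.1]
grip_width: -0.0
```

```bash
python3 - <<'E'
from h import *
print(observe()['position'],observe()['ft_force'])
p=shot('side','s2');i=cv2.imread('pics/s2.png')[110:230,250:370];cv2.imwrite('pics/s2b.png',cv2.resize(i,None,fx=5,fy=5,interpolation=cv2.INTER_CUBIC))
E
```

```text
[ 0.46139849 -0.18655772  0.17769428] [ 0.52261025 -0.59766686  1.14417378]
```

View pics/s2b.png

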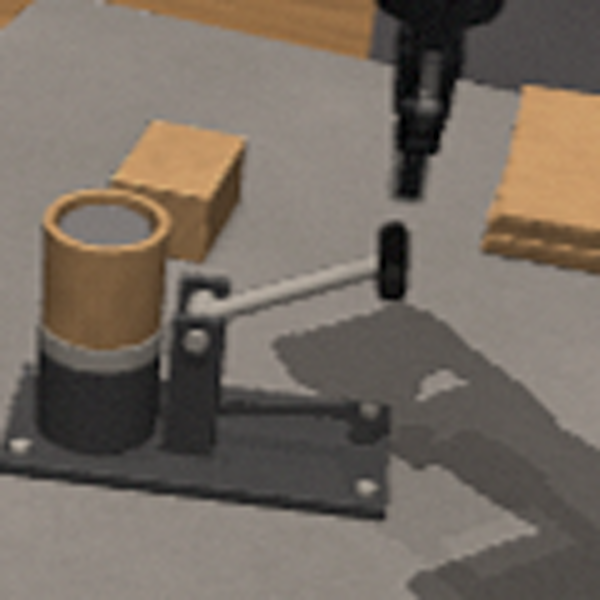

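{"fn": "drive_tool", "kwargs": {
  "targets": [
    [[0.1, 0, 0, 0, 0, 0, -1], [0.1, 0, 0, 0, 0, 0, -1], [0, 0, 0, 0, 0, 0, -1]]
  ]
}}

```text
time_s: 3.55
position: [0.4614, -0.1865, 0.1677]
tool_rot: [[-0.001, 0.96, 0.28], [0.001, 0.28, -0.96], [-1.0, -0.001, -0.001]]
ft_force: [-0.4, -0.1, 0.4]
grip_width: -0.0
```

{"fn": "drive_tool", "kwargs": {
  "targets": [
    [[0.1, 0, 0, 0, 0, 0, -1], [0.1, 0, 0, 0, 0, 0, -1], [0, 0, 0, 0, 0, 0, -1]]
  ]
}}

```text
time_s: 3.85
position: [0.4614, -0.1864, 0.1577]
tool_rot: [[-0.001, 0.96, 0.28], [0.001, 0.28, -0.96], [-1.0, -0.001, -0.001]]
ft_force: [-0.2, 0.4, -0.9]
grip_width: -0.0002
```

```bash
python3 - <<'E'
from h import *
print(observe()['position'],observe()['ft_force'])
p=shot('side','s3');i=cv2.imread('pics/s3.png')[110:230,250:370];cv2.imwrite('pics/s3b.png',cv2.resize(i,None,fx=5,fy=5,interpolation=cv2.INTER_CUBIC))
E
```

```text
[ 0.46141578 -0.18644511  0.15766565] [-0.21442505  0.37851861 -0.85001104]
```

View pics/s3b.png

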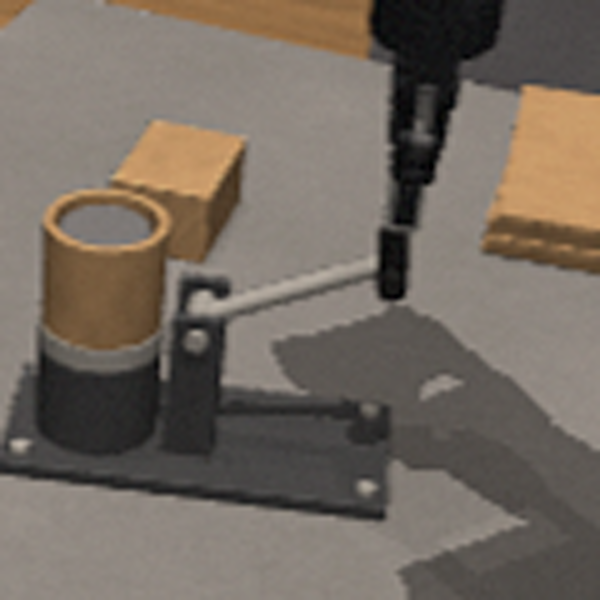

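```bash
python3 - <<'E'
from h import *
a=pickle.load(open('pics/s2.pkl','rb'))
print(onz(a,(331.2,149.6),.1777),onz(a,(331.2,149.6),.19))
s=observe();print(s['q'],s['position'],s['time_s'])
# bar ends in side at z .16
for uv in [(328.5,155),(328.5,169)]: print(onz(a,uv,.16))
b=pickle.load(open('pics/t0.pkl','rb'))
for uv in [(302,244.5),(325.2,239)]: print(onz(b,uv,.165))
E
```

```text
[ 0.47011582 -0.23522727  0.1777    ] [ 0.46515127 -0.21311065  0.19      ]
[-3.56574135e+01  1.89600895e+01  8.68340392e+01  1.12193597e-03
  7.42476973e+01  3.80800743e+01] [ 0.46161164 -0.18656265  0.15806714] 3.9
[ 0.47449772 -0.228306    0.16      ]
[ 0.44882519 -0.14588691  0.16      ]
[ 0.45365729 -0.14973338  0.165     ]
[ 0.47127601 -0.22344125  0.165     ]
```

{"fn": "drive_tool", "kwargs": {
  "targets": [
    [[0.06, 0, 0, 0, 0, 0, -1], [0.06, 0, 0, 0, 0, 0, -1], [0, 0, 0, 0, 0, 0, -1]]
  ]
}}

```text
time_s: 4.2
position: [0.4616, -0.1865, 0.152]
tool_rot: [[-0.001, 0.96, 0.28], [0.0, 0.28, -0.96], [-1.0, -0.0, -0.001]]
ft_force: [-0.4, -0.5, 0.2]
grip_width: -0.0
```

{"fn": "drive_tool", "kwargs": {
  "targets": [
    [[0.06, 0, 0, 0, 0, 0, -1], [0.06, 0, 0, 0, 0, 0, -1], [0, 0, 0, 0, 0, 0, -1]]
  ]
}}

```text
time_s: 4.5
position: [0.4615, -0.1865, 0.146]
tool_rot: [[-0.001, 0.96, 0.28], [0.0, 0.28, -0.96], [-1.0, -0.001, -0.001]]
ft_force: [-0.7, 0.1, 0.1]
grip_width: 0.0001
```

```bash
python3 - <<'E'
from h import *
print(observe()['position'],observe()['ft_force'])
p=shot('side','s4');i=cv2.imread('pics/s4.png')[110:230,250:370];cv2.imwrite('pics/s4b.png',cv2.resize(i,None,fx=5,fy=5,interpolation=cv2.INTER_CUBIC))
E
```

```text
[ 0.46154489 -0.18653113  0.14597719] [-0.69396317  0.06496768  0.14464022]
```

View pics/s4b.png

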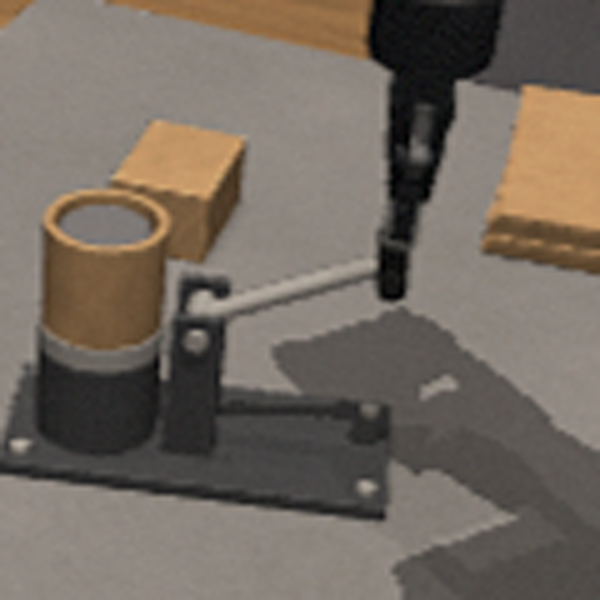

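{"fn": "drive_tool", "kwargs": {
  "targets": [
    [[0.06, 0, 0, 0, 0, 0, -1], [0.06, 0, 0, 0, 0, 0, -1], [0, 0, 0, 0, 0, 0, -1]]
  ]
}}

```text
time_s: 4.85
position: [0.4613, -0.187, 0.1407]
tool_rot: [[-0.001, 0.96, 0.28], [-0.001, 0.28, -0.96], [-1.0, -0.001, 0.001]]
ft_force: [-2.4, -0.7, 3.7]
grip_width: 0.0
```

```bash
python3 - <<'E'
from h import *
print(observe()['position'],observe()['ft_force'])
p=shot('side','s5');i=cv2.imread('pics/s5.png')[110:230,250:370];cv2.imwrite('pics/s5b.png',cv2.resize(i,None,fx=5,fy=5,interpolation=cv2.INTER_CUBIC))
E
```

```text
[ 0.46126148 -0.1870412   0.14072081] [-2.39084098 -0.67380775  3.69000285]
```

View pics/s5b.png

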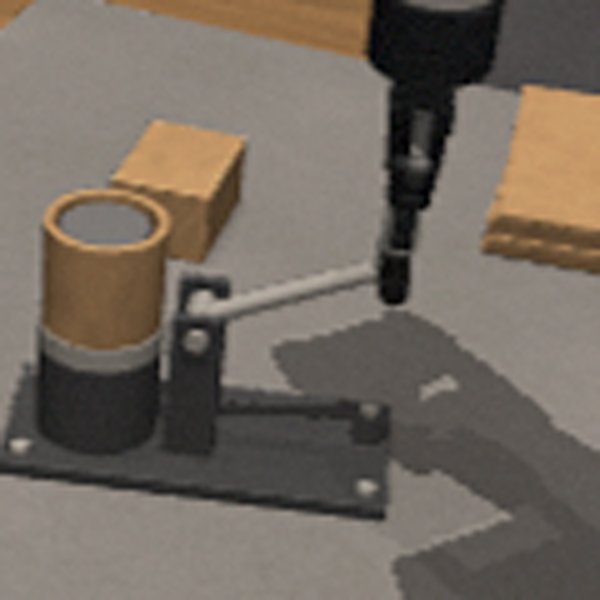

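Contact came at a reported z of about 0.142, but the bar's top is at about 0.171. The real fingertips therefore end roughly 28 mm short of the reported TCP, and the picture agrees. I allow for that from here on and press the lever.

{"fn": "drive_tool", "kwargs": {
  "targets": [
    [[0.1, -0.04, 0, 0, 0, 0, -1], [0.12, -0.04, 0, 0, 0, 0, -1], [0.12, -0.04, 0, 0, 0, 0, -1], [0.12, -0.03, 0, 0, 0, 0, -1], [0.12, -0.02, 0, 0, 0, 0, -1]]
  ]
}}

```text
time_s: 5.4
position: [0.453, -0.1896, 0.1118]
tool_rot: [[-0.001, 0.96, 0.28], [-0.001, 0.28, -0.96], [-1.0, -0.001, 0.001]]
ft_force: [-5.9, -0.6, 7.9]
grip_width: -0.0001
```

{"fn": "drive_tool", "kwargs": {
  "targets": [
    [[0.12, -0.02, 0, 0, 0, 0, -1], [0.12, 0, 0, 0, 0, 0, -1], [0.12, 0, 0, 0, 0, 0, -1], [0.12, 0, 0, 0, 0, 0, -1], [0.12, 0, 0, 0, 0, 0, -1]]
  ]
}}

```text
time_s: 5.9
position: [0.4523, -0.1897, 0.0816]
tool_rot: [[-0.0, 0.96, 0.28], [-0.001, 0.28, -0.96], [-1.0, -0.001, 0.001]]
ft_force: [-4.0, -1.2, 6.6]
grip_width: 0.0002
```

```bash
python3 - <<'E'
from h import *
print(observe()['position'],observe()['ft_force'])
p=shot('side','s6');i=cv2.imread('pics/s6.png')[110:230,250:370];cv2.imwrite('pics/s6b.png',cv2.resize(i,None,fx=5,fy=5,interpolation=cv2.INTER_CUBIC))
E
```

```text
[ 0.45229787 -0.18971602  0.08158249] [-4.0388661  -1.232593    6.55609656]
```

View pics/s6b.png

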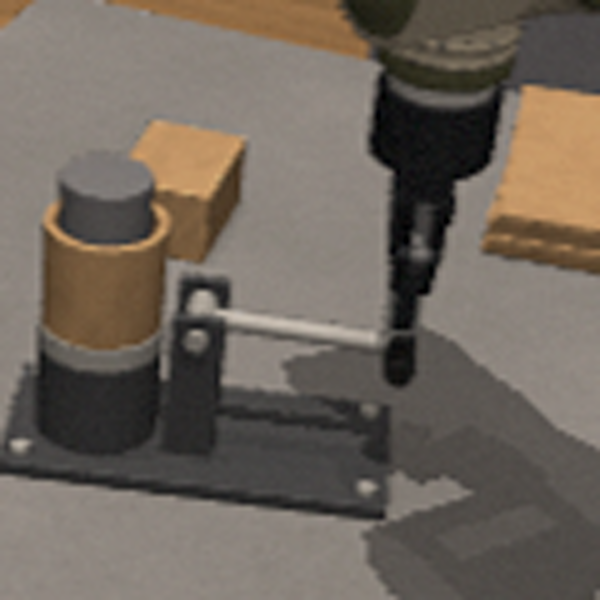

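{"fn": "drive_tool", "kwargs": {
  "targets": [
    [[0.12, 0.02, 0, 0, 0, 0, -1], [0.12, 0.03, 0, 0, 0, 0, -1], [0.12, 0.03, 0, 0, 0, 0, -1], [0.12, 0.03, 0, 0, 0, 0, -1], [0.12, 0.03, 0, 0, 0, 0, -1]]
  ]
}}

```text
time_s: 6.45
position: [0.4591, -0.1876, 0.0515]
tool_rot: [[-0.0, 0.96, 0.28], [-0.001, 0.28, -0.96], [-1.0, -0.001, 0.001]]
ft_force: [-4.3, -2.5, 6.1]
grip_width: 0.0001
```

{"fn": "drive_tool", "kwargs": {
  "targets": [
    [[0.06, 0.02, 0, 0, 0, 0, -1], [0.06, 0.02, 0, 0, 0, 0, -1], [0, 0, 0, 0, 0, 0, -1]]
  ]
}}

```text
time_s: 6.75
position: [0.4608, -0.187, 0.0453]
tool_rot: [[-0.001, 0.96, 0.28], [-0.0, 0.28, -0.96], [-1.0, -0.001, -0.0]]
ft_force: [-2.5, -1.1, 3.8]
grip_width: 0.0001
```

{"fn": "drive_tool", "kwargs": {
  "targets": [
    [[0.04, 0, 0, 0, 0, 0, -1], [0.04, 0, 0, 0, 0, 0, -1], [0, 0, 0, 0, 0, 0, -1]]
  ]
}}

```text
time_s: 7.05
position: [0.4617, -0.1869, 0.0417]
tool_rot: [[0.001, 0.96, 0.28], [-0.0, 0.28, -0.96], [-1.0, 0.001, 0.001]]
ft_force: [-0.9, -0.1, 5.4]
grip_width: 0.0001
```

{"fn": "drive_tool", "kwargs": {
  "targets": [
    [[0.04, 0, 0, 0, 0, 0, -1], [0.04, 0, 0, 0, 0, 0, -1], [0, 0, 0, 0, 0, 0, -1]]
  ]
}}

```text
time_s: 7.35
position: [0.462, -0.1869, 0.0379]
tool_rot: [[0.002, 0.96, 0.28], [-0.001, 0.28, -0.96], [-1.0, 0.002, 0.001]]
ft_force: [-0.3, 0.1, 5.2]
grip_width: -0.0004
```

{"fn": "drive_tool", "kwargs": {
  "targets": [
    [[0.04, 0, 0, 0, 0, 0, -1], [0, 0, 0, 0, 0, 0, -1]]
  ]
}}

```text
time_s: 7.55
position: [0.4623, -0.1871, 0.0365]
tool_rot: [[0.003, 0.96, 0.28], [-0.001, 0.28, -0.96], [-1.0, 0.002, 0.002]]
ft_force: [-1.6, 1.7, 12.2]
grip_width: 0.0
```

```bash
python3 - <<'E'
from h import *
print(observe()['position'],observe()['ft_force'])
p=shot('side','s7');i=cv2.imread('pics/s7.png')[110:230,250:370];cv2.imwrite('pics/s7b.png',cv2.resize(i,None,fx=5,fy=5,interpolation=cv2.INTER_CUBIC))
E
```

```text
[ 0.46227515 -0.18705449  0.03654666] [-1.60565564  1.74889845 12.20660236]
```

View pics/s7b.png

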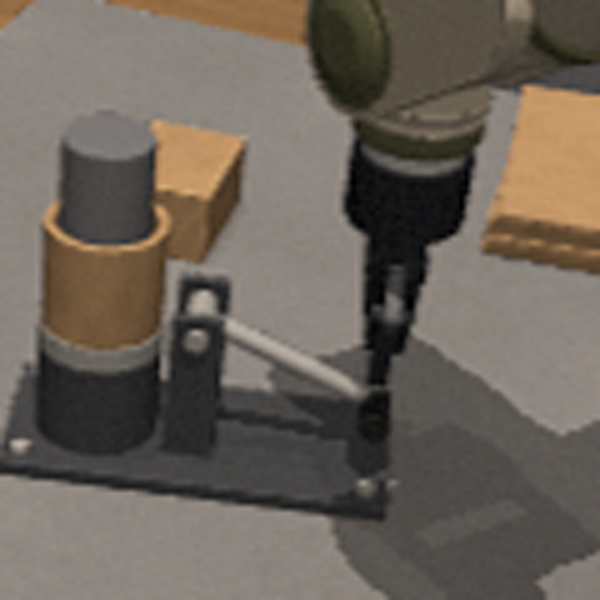

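{"fn": "drive_tool", "kwargs": {
  "targets": [
    [[0.03, 0, 0, 0, 0, 0, -1], [0, 0, 0, 0, 0, 0, -1]]
  ]
}}

```text
time_s: 7.8
position: [0.4624, -0.1871, 0.0362]
tool_rot: [[0.004, 0.96, 0.28], [-0.002, 0.28, -0.96], [-1.0, 0.003, 0.003]]
ft_force: [-5.0, 3.4, 24.7]
grip_width: 0.0
```

{"fn": "drive_tool", "kwargs": {
  "targets": [
    [[-0.6, 0, 0, 0, 0, 0, -1], [-0.9, 0, -0.1, 0, 0, 0, -1], [-0.6, 0.2, -0.5, 0, 0, 0, -1], [-0.1, 0.43, -0.67, 0, 0, 0, -1], [0, 0.43, -0.67, 0, 0, 0, -1]]
  ]
}}

```text
time_s: 8.3
position: [0.4859, -0.0779, 0.1453]
tool_rot: [[0.003, 0.96, 0.279], [-0.001, 0.279, -0.96], [-1.0, 0.003, 0.002]]
ft_force: [1.3, -0.4, -1.6]
grip_width: -0.0004
```

{"fn": "drive_tool", "kwargs": {
  "targets": [
    [[0, 0.43, -0.67, 0, 0, 0, -1], [0, 0.43, -0.67, 0, 0, 0, -1], [0, 0.43, -0.67, 0, 0, 0, -1], [0, 0.43, -0.67, 0, 0, 0, -1], [0, 0.43, -0.67, 0, 0, 0, -1]]
  ]
}}

```text
time_s: 8.8
position: [0.5416, 0.1141, 0.1438]
tool_rot: [[0.0, 0.96, 0.28], [0.001, 0.28, -0.96], [-1.0, 0.0, -0.0]]
ft_force: [-0.1, -0.3, 0.1]
grip_width: -0.0001
```

{"fn": "drive_tool", "kwargs": {
  "targets": [
    [[0, 0, 0, 0.14, 0, 0, -1], [0, 0, 0, 0.14, 0, 0, -1], [0, 0, 0, 0.14, 0, 0, -1], [0, 0, 0, 0.14, 0, 0, -1], [0, 0, 0, 0, 0, 0, -1]]
  ]
}}

```text
time_s: 9.3
position: [0.5413, 0.1123, 0.1437]
tool_rot: [[-0.0, 0.962, -0.274], [0.0, -0.274, -0.962], [-1.0, -0.0, -0.0]]
ft_force: [-0.6, 0.4, 0.2]
grip_width: -0.0
```

```bash
cat >> h.py <<'E'
C=np.array([.5648,.1575]);U=np.array([.9628,-.2702]);V=np.array([.2702,.9628])
def need(a,v,z):
    s=observe();P=np.array([*(C+a*U+v*V),z]);d=P-s['position'];R=s['tool_rot']
    print('t',s['time_s'],'pos',s['position'].round(4),'along/across',((s['position'][:2]-C)@U).round(4),((s['position'][:2]-C)@V).round(4),'F',s['ft_force'].round(1))
    print('units',(R.T@d/.05).round(3),'yaw of tool y',np.degrees(np.arctan2(R[1,1],R[0,1])).round(2),'grip',s['grip_width'])
E
python3 - <<'E'
from h import *
need(-.001,0,.05)
p=shot('side','s8');i=cv2.imread('pics/s8.png')[110:310,200:360];cv2.imwrite('pics/s8b.png',cv2.resize(i,None,fx=3,fy=3,interpolation=cv2.INTER_CUBIC))
E
```

```text
t 9.3 pos [0.5413 0.1123 0.1437] along/across -0.0104 -0.0498 F [-0.6  0.4  0.2]
units [ 1.875  0.185 -0.996] yaw of tool y -15.88 grip -3.412093464860052e-05
```

View pics/s8b.png

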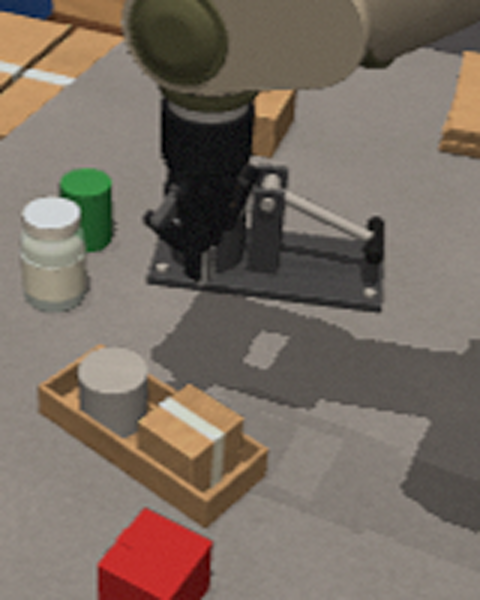

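{"fn": "drive_tool", "kwargs": {
  "targets": [
    [[0.2, 0.09, -0.5, 0, 0, 0, -1], [0.5, 0.1, -0.5, 0, 0, 0, -1], [0.36, 0, 0, 0, 0, 0, -1], [0, 0, 0, 0, 0, 0, -1]]
  ]
}}

```text
time_s: 9.75
position: [0.5628, 0.158, 0.0884]
tool_rot: [[-0.005, 0.963, -0.269], [-0.0, -0.269, -0.963], [-1.0, -0.005, 0.002]]
ft_force: [-0.2, -0.1, 1.1]
grip_width: 0.0002
```

```bash
python3 - <<'E'
from h import *
a=pickle.load(open('pics/s8.pkl','rb'));print(proj(a,[.5413,.1123,.1717]))
need(-.001,0,.01)
p=shot('side','s9');i=cv2.imread('pics/s9.png')[180:290,200:310];cv2.imwrite('pics/s9b.png',cv2.resize(i,None,fx=5,fy=5,interpolation=cv2.INTER_CUBIC))
P=observe()['position']+[0,0,.028];print(proj(p,P))
E
```

```text
[[265.92576472 202.62655816]]
t 9.75 pos [0.5628 0.158  0.0884] along/across -0.0021 -0.0001 F [-0.2 -0.1  1.1]
units [ 1.569  0.029 -0.004] yaw of tool y -15.59 grip 0.00023841067329048382
[[250.3589038  225.49788643]]
```

View pics/s9b.png

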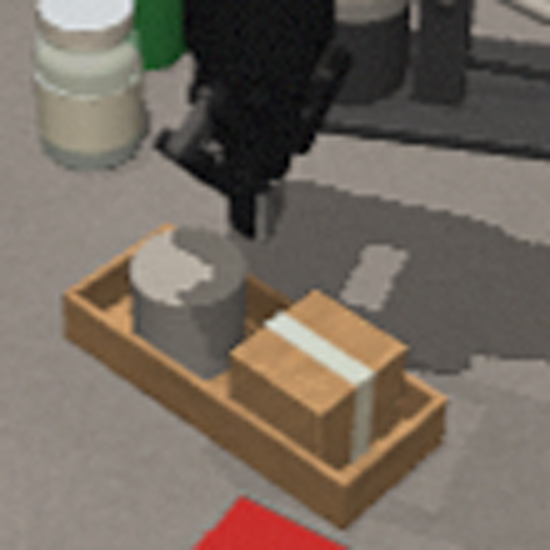

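{"fn": "drive_tool", "kwargs": {
  "targets": [
    [[0.4, 0.02, 0, 0, 0, 0, -1], [0.45, 0, 0, 0, 0, 0, -1], [0.1, 0, 0, 0, 0, 0, -1], [0.1, 0, 0, 0, 0, 0, -1], [0, 0, 0, 0, 0, 0, -1]]
  ]
}}

```text
time_s: 10.3
position: [0.5654, 0.1571, 0.0392]
tool_rot: [[0.001, 0.962, -0.272], [0.0, -0.272, -0.962], [-1.0, 0.001, -0.0]]
ft_force: [0.5, 0.6, -0.1]
grip_width: -0.0001
```

```bash
python3 - <<'E'
from h import *
need(-.001,0,.01)
p=shot('side','s10');i=cv2.imread('pics/s10.png')[200:290,205:305];cv2.imwrite('pics/s10b.png',cv2.resize(i,None,fx=6,fy=6,interpolation=cv2.INTER_CUBIC))
E
```

```text
t 10.3 pos [0.5654 0.1571 0.0392] along/across 0.0007 -0.0002 F [ 0.5  0.6 -0.1]
units [ 0.584 -0.034 -0.003] yaw of tool y -15.81 grip -8.733556675491602e-05
```

View pics/s10b.png

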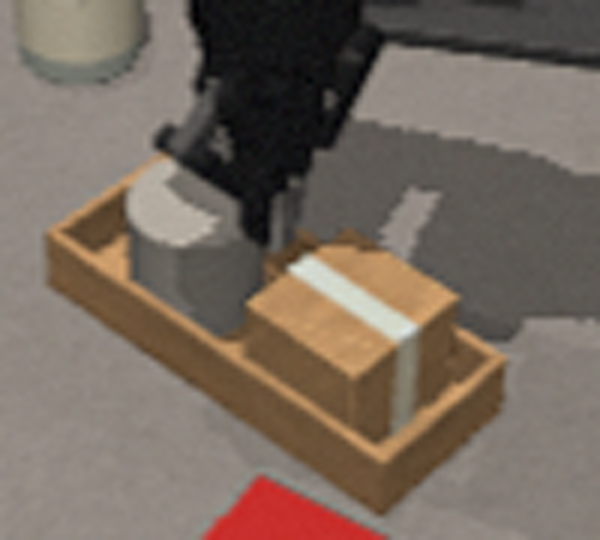

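{"fn": "drive_tool", "kwargs": {
  "targets": [
    [[0.06, -0.04, 0, 0, 0, 0, -1], [0.1, 0, 0, 0, 0, 0, -1], [0, 0, 0, 0, 0, 0, -1]]
  ]
}}

```text
time_s: 10.65
position: [0.5627, 0.1579, 0.03]
tool_rot: [[-0.001, 0.962, -0.273], [-0.0, -0.273, -0.962], [-1.0, -0.001, 0.0]]
ft_force: [-1.0, 0.6, 0.3]
grip_width: -0.0002
```

{"fn": "drive_tool", "kwargs": {
  "targets": [
    [[0.1, 0, 0, 0, 0, 0, -1], [0.1, 0, 0, 0, 0, 0, -1], [0, 0, 0, 0, 0, 0, -1]]
  ]
}}

```text
time_s: 10.95
position: [0.5626, 0.1578, 0.0195]
tool_rot: [[-0.002, 0.962, -0.273], [-0.0, -0.273, -0.962], [-1.0, -0.001, 0.0]]
ft_force: [0.0, -0.7, 0.1]
grip_width: -0.0002
```

{"fn": "drive_tool", "kwargs": {
  "targets": [
    [[0.15, 0, 0, 0, 0, 0, -1], [0.15, 0, 0, 0, 0, 0, -1], [0, 0, 0, 0, 0, 0, -1]]
  ]
}}

```text
time_s: 11.25
position: [0.5624, 0.1578, 0.0041]
tool_rot: [[-0.002, 0.962, -0.273], [-0.0, -0.273, -0.962], [-1.0, -0.002, 0.001]]
ft_force: [0.4, -1.4, 0.1]
grip_width: -0.0001
```

{"fn": "drive_tool", "kwargs": {
  "targets": [
    [[0, -0.08, 0, 0, 0, 0, -1], [0, -0.08, 0, 0, 0, 0, -1], [0, -0.08, 0, 0, 0, 0, -1], [0, -0.08, 0, 0, 0, 0, -1], [0, -0.04, 0, 0, 0, 0, -1]]
  ]
}}

```text
time_s: 11.75
position: [0.5454, 0.1629, 0.0056]
tool_rot: [[0.0, 0.962, -0.272], [0.0, -0.272, -0.962], [-1.0, 0.0, -0.0]]
ft_force: [1.0, -0.6, -0.5]
grip_width: -0.0003
```

{"fn": "drive_tool", "kwargs": {
  "targets": [
    [[0, -0.03, 0, 0, 0, 0, -1], [0, -0.02, 0, 0, 0, 0, -1], [0, 0, 0, 0, 0, 0, -1]]
  ]
}}

```text
time_s: 12.05
position: [0.5434, 0.1635, 0.0055]
tool_rot: [[0.0, 0.962, -0.273], [0.0, -0.273, -0.962], [-1.0, 0.0, -0.0]]
ft_force: [-0.1, 0.2, 0.3]
grip_width: -0.0002
```

```bash
python3 - <<'E'
from h import *
need(-.024,0,.004)
p=shot('side','s11');i=cv2.imread('pics/s11.png')[200:290,205:305];cv2.imwrite('pics/s11b.png',cv2.resize(i,None,fx=6,fy=6,interpolation=cv2.INTER_CUBIC))
E
```

```text
t 12.05 pos [0.5434 0.1635 0.0055] along/across -0.0222 -0.0 F [-0.1  0.2  0.3]
units [ 0.031 -0.035 -0.   ] yaw of tool y -15.82 grip -0.0001705702818075318
```

View pics/s11b.png

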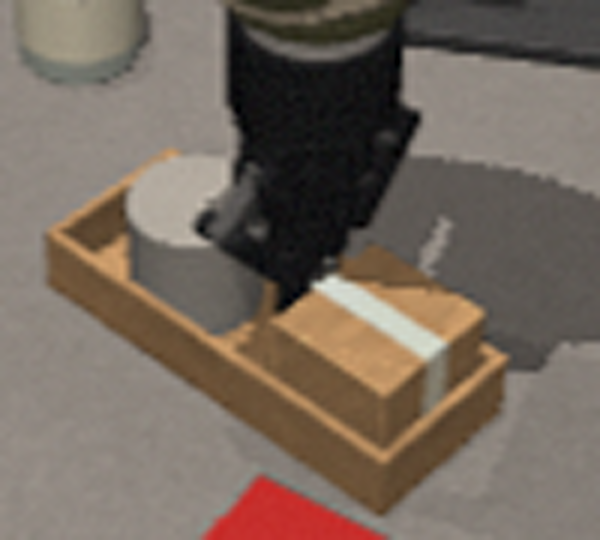

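{"fn": "drive_tool", "kwargs": {
  "targets": [
    [[0, -0.04, 0, 0, 0, 0, -1], [0, 0, 0, 0, 0, 0, -1]]
  ]
}}

```text
time_s: 12.3
position: [0.5413, 0.164, 0.0055]
tool_rot: [[0.0, 0.962, -0.273], [0.0, -0.273, -0.962], [-1.0, 0.0, -0.0]]
ft_force: [0.2, -0.0, 0.6]
grip_width: 0.0001
```

{"fn": "drive_tool", "kwargs": {
  "targets": [
    [[0, -0.03, 0, 0, 0, 0, -1], [0, 0, 0, 0, 0, 0, -1]]
  ]
}}

```text
time_s: 12.5
position: [0.5407, 0.1644, 0.0057]
tool_rot: [[0.002, 0.962, -0.273], [-0.0, -0.273, -0.962], [-1.0, 0.002, -0.001]]
ft_force: [4.2, -1.3, 0.5]
grip_width: 0.0001
```

{"fn": "drive_tool", "kwargs": {
  "targets": [
    [[0, -0.03, 0, 0, 0, 0, -1], [0, 0, 0, 0, 0, 0, -1]]
  ]
}}

```text
time_s: 12.7
position: [0.5408, 0.1644, 0.0061]
tool_rot: [[0.005, 0.962, -0.273], [-0.0, -0.273, -0.962], [-1.0, 0.005, -0.001]]
ft_force: [7.6, -2.3, 0.1]
grip_width: 0.0004
```

{"fn": "drive_tool", "kwargs": {
  "targets": [
    [[0, 0.15, 0, 0, 0, 0, -1], [0, 0.2, 0, 0, 0, 0, -1], [0, 0.16, 0, 0, 0, 0, -1], [0, 0.1, 0, 0, 0, 0, -1], [0, 0.1, 0, 0, 0, 0, -1]]
  ]
}}

```text
time_s: 13.2
position: [0.5724, 0.1551, 0.0052]
tool_rot: [[-0.002, 0.962, -0.273], [0.0, -0.273, -0.962], [-1.0, -0.002, 0.0]]
ft_force: [-2.6, 1.1, 1.3]
grip_width: 0.0001
```

{"fn": "drive_tool", "kwargs": {
  "targets": [
    [[0, 0.08, 0, 0, 0, 0, -1], [0, 0.08, 0, 0, 0, 0, -1], [0, 0.06, 0, 0, 0, 0, -1], [0, 0, 0, 0, 0, 0, -1]]
  ]
}}

```text
time_s: 13.6
position: [0.5838, 0.152, 0.0054]
tool_rot: [[0.001, 0.962, -0.273], [-0.0, -0.273, -0.962], [-1.0, 0.001, -0.0]]
ft_force: [-0.4, 0.5, 0.9]
grip_width: -0.0002
```

```bash
python3 - <<'E'
from h import *
need(.024,0,.004)
E
```

```text
t 13.6 pos [0.5838 0.152  0.0054] along/across 0.0198 -0.0002 F [-0.4  0.5  0.9]
units [ 0.028  0.085 -0.004] yaw of tool y -15.83 grip -0.00020121705962313955
```

{"fn": "drive_tool", "kwargs": {
  "targets": [
    [[0, 0.05, 0, 0, 0, 0, -1], [0, 0.02, 0, 0, 0, 0, -1], [0, 0, 0, 0, 0, 0, -1]]
  ]
}}

```text
time_s: 13.9
position: [0.5868, 0.1511, 0.0055]
tool_rot: [[0.0, 0.962, -0.273], [-0.0, -0.273, -0.962], [-1.0, 0.0, -0.0]]
ft_force: [-1.6, -0.1, 0.2]
grip_width: -0.0004
```

{"fn": "drive_tool", "kwargs": {
  "targets": [
    [[0, 0.03, 0, 0, 0, 0, -1], [0, 0, 0, 0, 0, 0, -1]]
  ]
}}

```text
time_s: 14.1
position: [0.5876, 0.1509, 0.0054]
tool_rot: [[-0.001, 0.962, -0.273], [0.0, -0.273, -0.962], [-1.0, -0.001, 0.0]]
ft_force: [-3.8, 0.8, 1.9]
grip_width: -0.0001
```

{"fn": "drive_tool", "kwargs": {
  "targets": [
    [[0, 0.03, 0, 0, 0, 0, -1], [0, 0, 0, 0, 0, 0, -1]]
  ]
}}

```text
time_s: 14.3
position: [0.5875, 0.1509, 0.0054]
tool_rot: [[-0.004, 0.962, -0.272], [0.001, -0.272, -0.962], [-1.0, -0.004, 0.001]]
ft_force: [-10.1, 2.9, 6.8]
grip_width: -0.0002
```

{"fn": "drive_tool", "kwargs": {
  "targets": [
    [[0, -0.25, 0, 0, 0, 0, -1], [0, -0.27, 0, 0, 0, 0, -1], [-0.5, 0, 0, 0, 0, 0, -1], [-0.9, 0, 0, 0, 0, 0, -1], [-0.9, 0, 0, 0, 0, 0, -1]]
  ]
}}

```text
time_s: 14.8
position: [0.5647, 0.1573, 0.1218]
tool_rot: [[0.0, 0.962, -0.273], [-0.0, -0.273, -0.962], [-1.0, 0.0, 0.0]]
ft_force: [0.4, -1.0, 0.1]
grip_width: -0.0
```

{"fn": "drive_tool", "kwargs": {
  "targets": [
    [[-0.9, 0, 0, 0, 0, 0, 0], [-0.9, 0, 0.3, 0, 0, 0, 1], [-0.4, 0.2, 0.7, 0, 0, 0, 1], [0, 0.5, 0.8, 0, 0, 0, 1], [0, 0.5, 0.8, 0, 0, 0, 1]]
  ]
}}

```text
time_s: 15.3
position: [0.5875, 0.0145, 0.2319]
tool_rot: [[0.004, 0.962, -0.272], [-0.001, -0.272, -0.962], [-1.0, 0.004, -0.0]]
ft_force: [-0.1, 1.5, -1.7]
grip_width: 0.0723
```

```bash
python3 - <<'E'
from h import *
need(0,0,.2)
def c(im,u0,v0,w,h,s,n):
    o=cv2.resize(im[v0:v0+h,u0:u0+w],None,fx=s,fy=s,interpolation=cv2.INTER_CUBIC)
    for i in range(0,w,10):
        cv2.putText(o,str(u0+i),(i*s,8),0,.3,(0,255,255),1)
        for j in range(0,h,10): cv2.circle(o,(i*s,j*s),1,(255,255,0),-1)
    for k in range(0,h,10): cv2.putText(o,str(v0+k),(0,k*s+4),0,.3,(0,255,255),1);
    cv2.imwrite('pics/%s.png'%n,o)
shot('side','s12');shot('top','t12')
a=cv2.imread('pics/s12.png');b=cv2.imread('pics/t12.png')
c(b,183,120,140,130,5,'tz12'); c(a,205,120,100,170,5,'sz12')
cv2.imwrite('pics/sz12.png',cv2.imread('pics/sz12.png')[:,:])
c(a,208,215,86,75,8,'sz12'); c(a,205,120,130,75,6,'sz13')
E
```

```text
t 15.3 pos [0.5875 0.0145 0.2319] along/across 0.0605 -0.1315 F [-0.1  1.5 -1.7]
units [ 0.633 -1.216 -2.629] yaw of tool y -15.77 grip 0.07227369118231332
```

View pics/tz12.png

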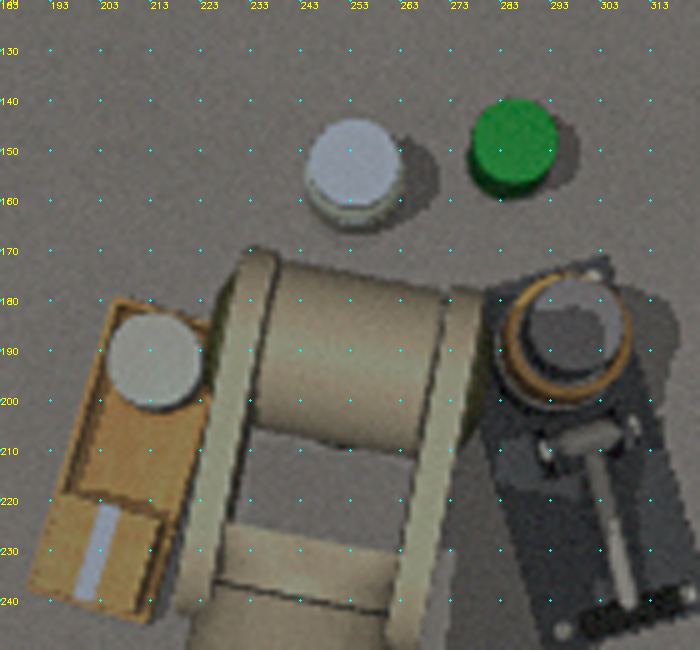

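View pics/sz12.png

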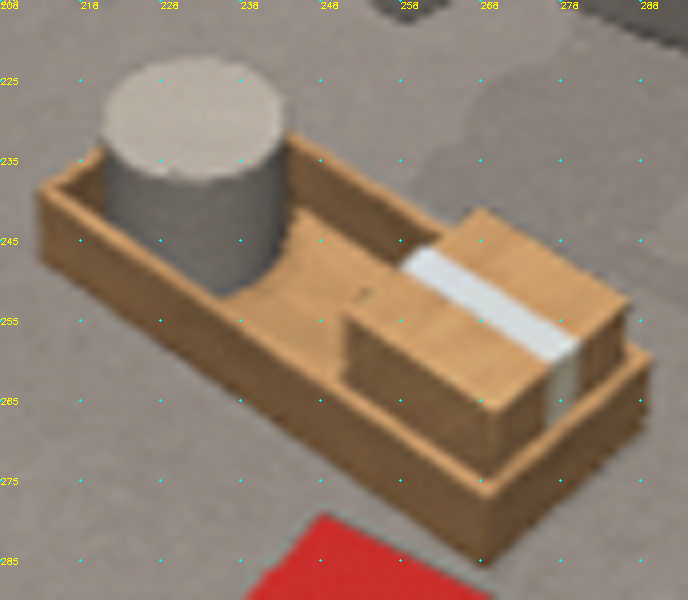

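View pics/sz13.png

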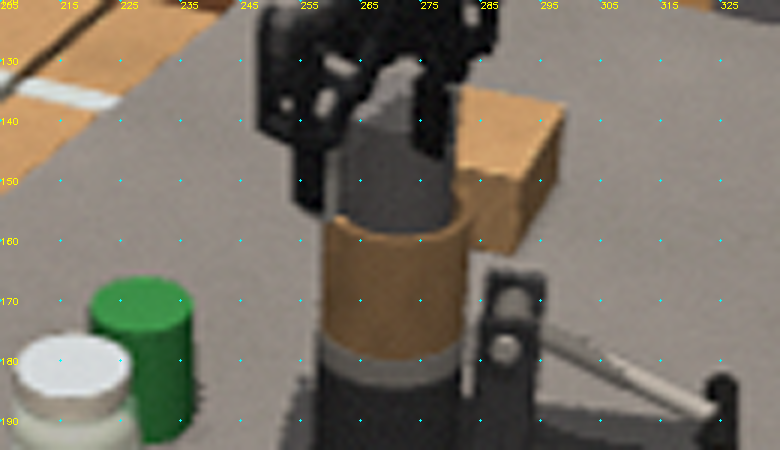

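```bash
python3 - <<'E'
from h import *
a=pickle.load(open('pics/s7.pkl','rb'));b=pickle.load(open('pics/t12.pkl','rb'))
print(tri([a,b],[(271.4,136.8),(297.2,184.0)]),onz(b,(297.2,184),.23),onz(b,(296,187),.17),onz(a,(271.4,136.8),.23))
for P in [(.6366,-.1314,.25)]:
  s=observe();print(s['tool_rot'].T@(np.array(P)-s['position'])/.05,s['position'],s['q'])
E
```

```text
(array([ 0.6380454 , -0.12957908,  0.23026207]), [0.0010147768239175674, 0.0010147768239172931]) [ 0.63902996 -0.12925399  0.23      ] [ 0.63603841 -0.13096664  0.17      ] [ 0.63723943 -0.13027328  0.23      ]
[-0.38908678  1.72007155  2.46351189] [0.58828155 0.01080307 0.23022812] [-1.04261331e+01  2.47742711e+01  6.50854819e+01 -8.33763882e-02
  9.00411475e+01  9.57242565e+01]
```

{"fn": "drive_tool", "kwargs": {
  "targets": [
    [[0, 0.43, 0.61, 0, 0, 0, 1], [0, 0.43, 0.61, 0, 0, 0, 1], [0, 0.43, 0.61, 0, 0, 0, 1], [0, 0.43, 0.6, 0, 0, 0, 1], [0, 0, 0, 0, 0, 0, 1]]
  ]
}}

```text
time_s: 15.9
position: [0.6373, -0.1284, 0.2294]
tool_rot: [[0.0, 0.961, -0.277], [-0.001, -0.277, -0.961], [-1.0, 0.0, 0.001]]
ft_force: [-1.3, -0.3, 0.1]
grip_width: 0.0855
```

```bash
python3 - <<'E'
from h import *
s=observe();print(s['tool_rot'].T@(np.array((.638,-.130,.19))-s['position'])/.05,s['position'],s['grip_width'])
p=shot('side','s14');i=cv2.imread('pics/s14.png')[90:210,220:340];cv2.imwrite('pics/s14b.png',cv2.resize(i,None,fx=5,fy=5,interpolation=cv2.INTER_CUBIC))
E
```

```text
[0.78756901 0.02139107 0.0264443 ] [ 0.63733247 -0.12839187  0.22937668] 0.08551075598574913
```

View pics/s14b.png

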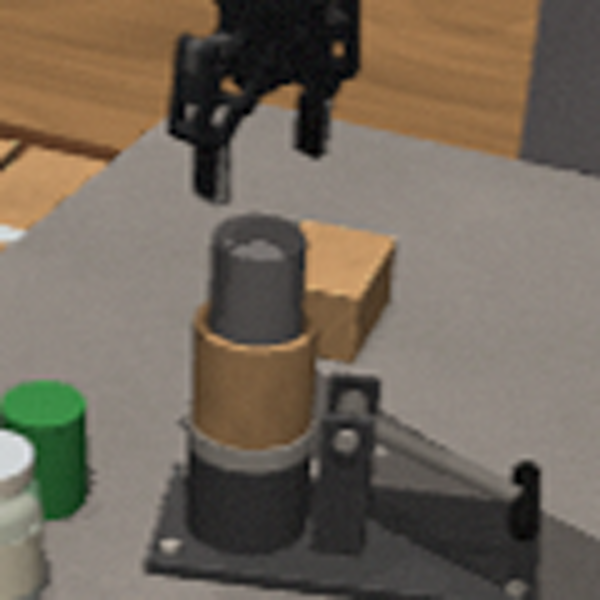

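{"fn": "drive_tool", "kwargs": {
  "targets": [
    [[0.3, 0.02, 0.03, 0, 0, 0, 1], [0.4, 0, 0, 0, 0, 0, 1], [0.4, 0, 0, 0, 0, 0, 1], [0.3, 0, 0, 0, 0, 0, 1], [0, 0, 0, 0, 0, 0, 1]]
  ]
}}

```text
time_s: 16.45
position: [0.6361, -0.1245, 0.1587]
tool_rot: [[-0.003, 0.962, -0.272], [0.001, -0.272, -0.962], [-1.0, -0.003, -0.0]]
ft_force: [-0.7, -0.0, -0.3]
grip_width: 0.0852
```

```bash
python3 - <<'E'
from h import *
s=observe();print(s['position'],s['grip_width'],s['ft_force'])
p=shot('side','s15');i=cv2.imread('pics/s15.png')[90:210,220:340];cv2.imwrite('pics/s15b.png',cv2.resize(i,None,fx=5,fy=5,interpolation=cv2.INTER_CUBIC))
E
```

```text
[ 0.63608903 -0.1245094   0.15868748] 0.08515361846609365 [-0.6882724  -0.04152793 -0.32658943]
```

View pics/s15b.png

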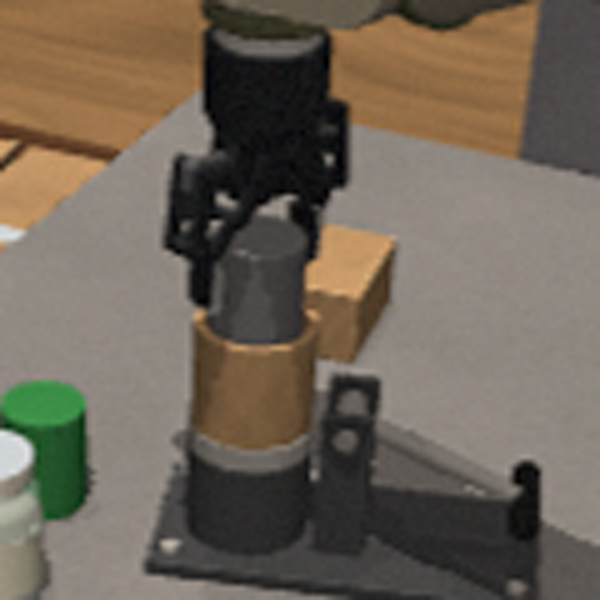

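{"fn": "drive_tool", "kwargs": {
  "targets": [
    [[0, 0.05, 0.1, 0, 0, 0, 1], [0, 0, 0, 0, 0, 0, 1]]
  ]
}}

```text
time_s: 16.7
position: [0.6385, -0.1321, 0.1616]
tool_rot: [[0.002, 0.962, -0.273], [-0.001, -0.273, -0.962], [-1.0, 0.002, 0.0]]
ft_force: [-0.4, -0.2, -0.2]
grip_width: 0.0854
```

{"fn": "drive_tool", "kwargs": {
  "targets": [
    [[0, 0, 0, 0, 0, 0, 0.6], [0, 0, 0, 0, 0, 0, 0.4], [0, 0, 0, 0, 0, 0, 0.2], [0, 0, 0, 0, 0, 0, 0], [0, 0, 0, 0, 0, 0, -0.2]]
  ],
  "force": 30
}}

```text
time_s: 17.2
position: [0.6382, -0.1316, 0.161]
tool_rot: [[0.001, 0.962, -0.273], [-0.0, -0.273, -0.962], [-1.0, 0.001, 0.0]]
ft_force: [-1.2, 0.7, 5.2]
grip_width: 0.0593
```

{"fn": "drive_tool", "kwargs": {
  "targets": [
    [[0, 0, 0, 0, 0, 0, -0.4], [0, 0, 0, 0, 0, 0, -0.4]]
  ]
}}

```text
time_s: 17.4
position: [0.6382, -0.1316, 0.161]
tool_rot: [[0.001, 0.962, -0.273], [-0.0, -0.273, -0.962], [-1.0, 0.001, 0.0]]
ft_force: [-0.2, 0.6, 5.6]
grip_width: 0.0591
```

```bash
python3 - <<'E'
from h import *
s=observe();print(s['position'],s['grip_width'],s['ft_force'],s['wrist_torque'])
p=shot('side','s16');i=cv2.imread('pics/s16.png')[90:210,220:340];cv2.imwrite('pics/s16b.png',cv2.resize(i,None,fx=5,fy=5,interpolation=cv2.INTER_CUBIC))
E
```

```text
[ 0.6381759  -0.13162263  0.16096644] 0.059091552222449606 [-0.23484189  0.56428508  5.56442855] [0.02054932 0.14888237 0.037026  ]
```

View pics/s16b.png

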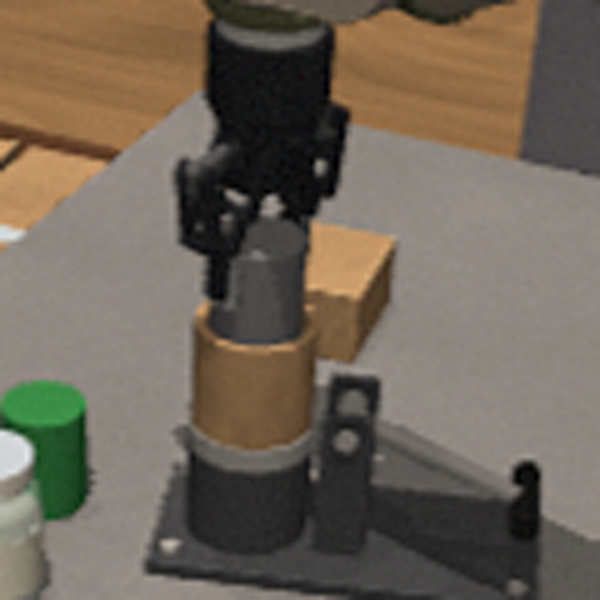

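{"fn": "drive_tool", "kwargs": {
  "targets": [
    [[-0.1, 0, 0, 0, 0, 0, -0.4], [-0.2, 0, 0, 0, 0, 0, -0.4], [-0.4, 0, 0, 0, 0, 0, -0.4], [-0.6, 0, 0, 0, 0, 0, -0.4], [-0.5, 0, 0, 0, 0, 0, -0.4]]
  ],
  "force": 40
}}

```text
time_s: 17.95
position: [0.638, -0.1315, 0.2522]
tool_rot: [[0.0, 0.962, -0.273], [-0.0, -0.273, -0.962], [-1.0, 0.0, -0.0]]
ft_force: [-0.6, 0.0, -1.4]
grip_width: 0.0593
```

```bash
python3 - <<'E'
from h import *
need(-.0006,0,.12);print(observe()['grip_width'])
p=shot('side','s17');i=cv2.imread('pics/s17.png')[50:210,220:340];cv2.imwrite('pics/s17b.png',cv2.resize(i,None,fx=4,fy=4,interpolation=cv2.INTER_CUBIC))
E
```

```text
t 17.95 pos [ 0.638  -0.1315  0.2522] along/across 0.1485 -0.2585 F [-0.6  0.  -1.4]
units [ 2.642 -2.997 -5.162] yaw of tool y -15.83 grip 0.05925367175248702
0.05925367175248702
```

View pics/s17b.png

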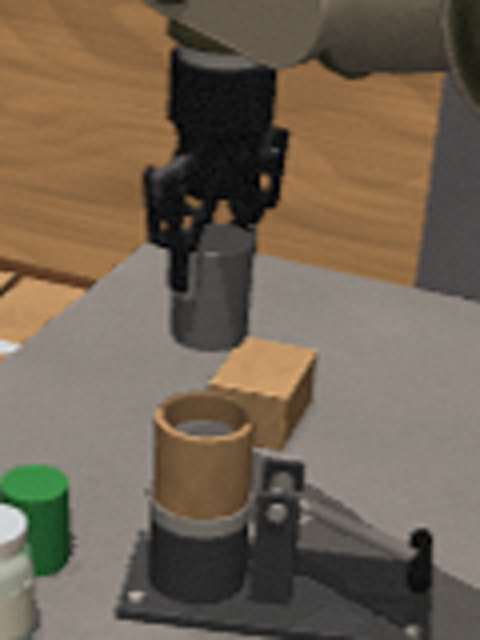

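```bash
python3 - <<'E'
from h import *
p=pickle.load(open('pics/s17.pkl','rb'))
B=np.array([.638,-.1315,.241]);V3=np.array([*V,0])
# silhouette
R=cv2.Rodrigues(np.array(p['rvec']))[0]
i=cv2.imread('pics/s17.png')
for z in(.241,.321):
    th=np.linspace(0,2*np.pi,60);pts=proj(p,np.c_[.638+.03*np.cos(th),-.1315+.03*np.sin(th),0*th+z])
    cv2.polylines(i,[np.round(pts*16).astype(int)],True,(0,0,255),1,shift=4)
cv2.imwrite('pics/s17c.png',cv2.resize(i[80:150,240:310],None,fx=8,fy=8,interpolation=cv2.INTER_NEAREST))
E
```

```text
(no output)
```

View pics/s17c.png

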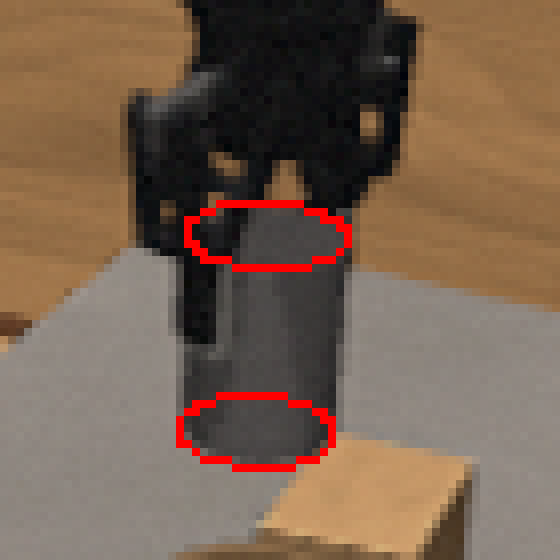

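{"fn": "drive_tool", "kwargs": {
  "targets": [
    [[0, -0.2, -0.35, 0, 0, 0, -0.4], [0, -0.4, -0.68, 0, 0, 0, -0.4], [0, -0.4, -0.68, 0, 0, 0, -0.4], [0, -0.4, -0.68, 0, 0, 0, -0.4], [0, -0.4, -0.68, 0, 0, 0, -0.4]]
  ]
}}

```text
time_s: 18.5
position: [0.5926, 0.0421, 0.2503]
tool_rot: [[-0.001, 0.962, -0.273], [0.0, -0.273, -0.962], [-1.0, -0.001, -0.0]]
ft_force: [0.6, -0.6, -1.0]
grip_width: 0.0591
```

{"fn": "drive_tool", "kwargs": {
  "targets": [
    [[0.3, -0.4, -0.68, 0, 0, 0, -0.4], [0.5, -0.4, -0.68, 0, 0, 0, -0.4], [0.7, -0.3, -0.5, 0, 0, 0, -0.4], [0.7, -0.1, -0.2, 0, 0, 0, -0.4], [0, 0, 0, 0, 0, 0, -0.4]]
  ]
}}

```text
time_s: 19.0
position: [0.5607, 0.1574, 0.1363]
tool_rot: [[-0.009, 0.963, -0.27], [-0.0, -0.27, -0.963], [-1.0, -0.009, 0.003]]
ft_force: [-0.7, -0.7, -1.4]
grip_width: 0.0593
```

```bash
cat >> h.py <<'E'
def ov(name,f,box,s,dz=.011,sh=None):
    p=shot(name,f);P=observe()['position'] if sh is None else np.array(sh);i=cv2.imread('pics/'+f+'.png')
    for z in(P[2]-dz,P[2]-dz+.08):
        th=np.linspace(0,2*np.pi,60);pts=proj(p,np.c_[P[0]+.03*np.cos(th),P[1]+.03*np.sin(th),0*th+z])
        cv2.polylines(i,[np.round(pts*16).astype(int)],True,(0,0,255),1,shift=4)
    for z,h in((.035,.106),(.005,.101)):
        w=.043 if z>.03 else .038
        pts=proj(p,[[*(C+a*h*U+b*w*V),z] for a,b in((1,1),(1,-1),(-1,-1),(-1,1))]);cv2.polylines(i,[np.round(pts*16).astype(int)],True,(0,255,0),1,shift=4)
    u0,v0,w,h=box;cv2.imwrite('pics/'+f+'b.png',cv2.resize(i[v0:v0+h,u0:u0+w],None,fx=s,fy=s,interpolation=cv2.INTER_NEAREST))
E
python3 - <<'E'
from h import *
need(-.0006,0,.016)
ov('side','s18',(205,170,100,120),5)
E
```

```text
t 19.0 pos [0.5607 0.1574 0.1363] along/across -0.0039 -0.0012 F [-0.7 -0.7 -1.4]
units [ 2.405  0.088 -0.032] yaw of tool y -15.69 grip 0.05931394414257351
```

View pics/s18b.png

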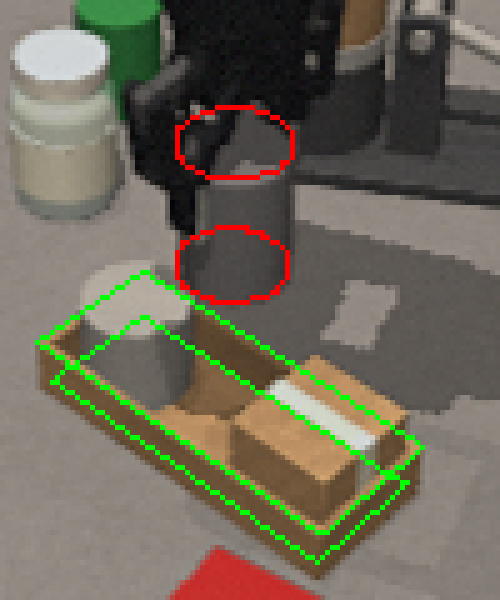

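{"fn": "drive_tool", "kwargs": {
  "targets": [
    [[0.5, 0, 0, 0, 0, 0, -0.4], [0, 0, 0, 0, 0, 0, -0.4], [0, 0, 0, 0, 0, 0, -0.4]]
  ]
}}

```text
time_s: 19.35
position: [0.5646, 0.1553, 0.1172]
tool_rot: [[0.002, 0.962, -0.274], [0.0, -0.274, -0.962], [-1.0, 0.002, -0.001]]
ft_force: [0.1, 0.5, -0.4]
grip_width: 0.0591
```

```bash
python3 - <<'E'
from h import *
need(-.0006,0,.016)
ov('side','s19',(205,170,100,120),5)
E
```

```text
t 19.35 pos [0.5646 0.1553 0.1172] along/across 0.0004 -0.0021 F [ 0.1  0.5 -0.4]
units [ 2.024 -0.024 -0.041] yaw of tool y -15.89 grip 0.05908790667978413
```

View pics/s19b.png

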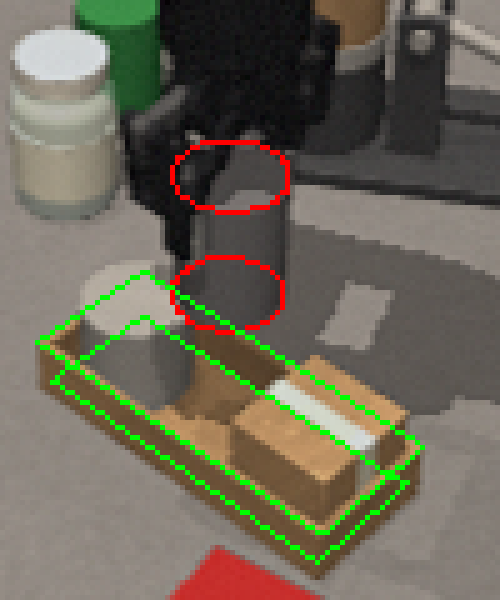

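{"fn": "drive_tool", "kwargs": {
  "targets": [
    [[0.3, -0.02, -0.04, 0, 0, 0, -0.4], [0.3, 0, 0, 0, 0, 0, -0.4], [0.1, 0, 0, 0, 0, 0, -0.4], [0, 0, 0, 0, 0, 0, -0.4]]
  ]
}}

```text
time_s: 19.8
position: [0.5636, 0.1581, 0.0811]
tool_rot: [[0.0, 0.962, -0.273], [0.0, -0.273, -0.962], [-1.0, 0.0, -0.0]]
ft_force: [-0.4, -0.1, -1.1]
grip_width: 0.0592
```

```bash
python3 - <<'E'
from h import *
need(-.0006,0,.016)
ov('side','s20',(205,190,100,100),6)
ov('top','t20',(183,150,90,100),6)
E
```

```text
t 19.8 pos [0.5636 0.1581 0.0811] along/across -0.0013 0.0002 F [-0.4 -0.1 -1.1]
units [1.301 0.014 0.005] yaw of tool y -15.84 grip 0.05919279558135229
```

View pics/s20b.png

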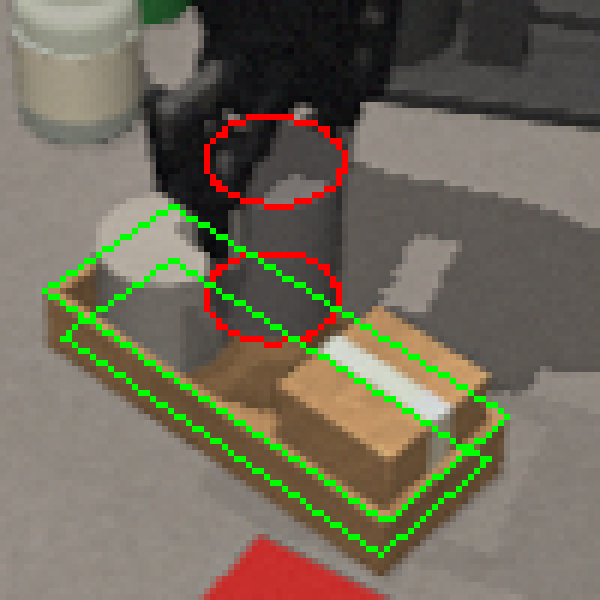

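View pics/t20b.png

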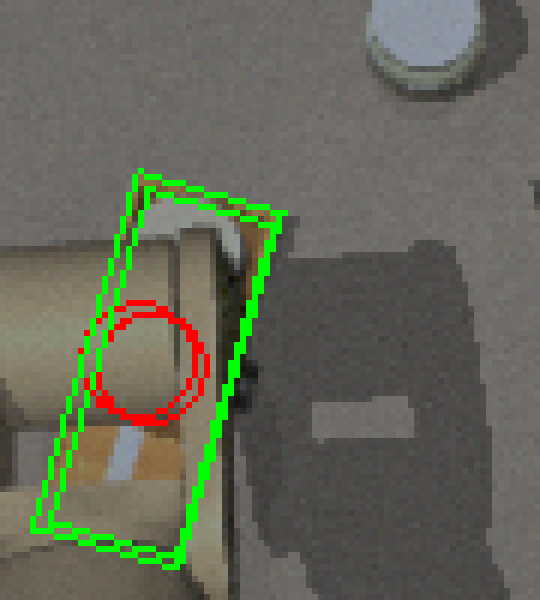

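{"fn": "drive_tool", "kwargs": {
  "targets": [
    [[0.1, 0.04, 0, 0, 0, 0, -0.4], [0.15, 0, 0, 0, 0, 0, -0.4], [0.15, 0, 0, 0, 0, 0, -0.4], [0, 0, 0, 0, 0, 0, -0.4]]
  ]
}}

```text
time_s: 20.3
position: [0.5644, 0.1577, 0.059]
tool_rot: [[-0.003, 0.962, -0.273], [-0.0, -0.273, -0.962], [-1.0, -0.002, 0.001]]
ft_force: [0.1, 0.4, -0.2]
grip_width: 0.0592
```

{"fn": "drive_tool", "kwargs": {
  "targets": [
    [[0.2, 0, 0, 0, 0, 0, -0.4], [0.2, 0, 0, 0, 0, 0, -0.4], [0.15, 0, 0, 0, 0, 0, -0.4], [0, 0, 0, 0, 0, 0, -0.4]]
  ]
}}

```text
time_s: 20.7
position: [0.5644, 0.1577, 0.0315]
tool_rot: [[-0.003, 0.962, -0.273], [-0.0, -0.273, -0.962], [-1.0, -0.002, 0.001]]
ft_force: [-0.3, -0.6, -1.1]
grip_width: 0.0589
```

```bash
python3 - <<'E'
from h import *
need(0,0,.016)
ov('side','s21',(205,190,100,100),6)
E
```

```text
t 20.7 pos [0.5644 0.1577 0.0315] along/across -0.0004 0.0001 F [-0.3 -0.6 -1.1]
units [0.31  0.009 0.002] yaw of tool y -15.83 grip 0.058940473938458665
```

View pics/s21b.png

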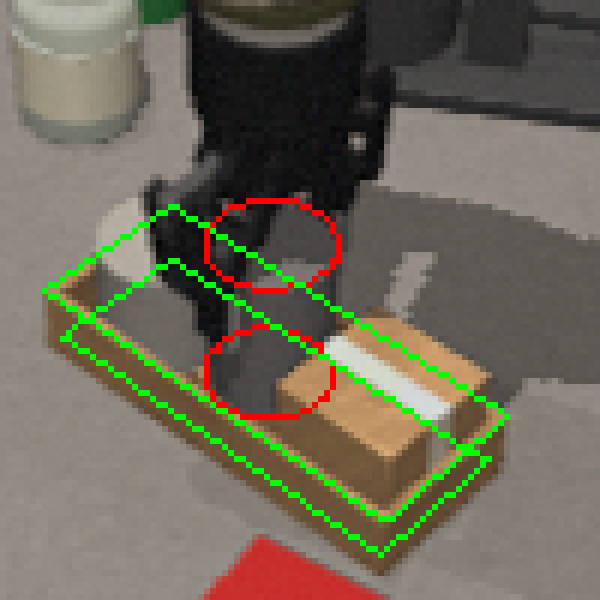

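{"fn": "drive_tool", "kwargs": {
  "targets": [
    [[0.1, 0, 0, 0, 0, 0, -0.4], [0.1, 0, 0, 0, 0, 0, -0.4], [0, 0, 0, 0, 0, 0, -0.4]]
  ]
}}

```text
time_s: 21.05
position: [0.5648, 0.1577, 0.0223]
tool_rot: [[-0.001, 0.962, -0.273], [-0.0, -0.273, -0.962], [-1.0, -0.001, 0.0]]
ft_force: [-0.4, -0.5, -2.2]
grip_width: 0.0594
```

{"fn": "drive_tool", "kwargs": {
  "targets": [
    [[0.05, 0, 0, 0, 0, 0, -0.4], [0, 0, 0, 0, 0, 0, -0.4]]
  ]
}}

```text
time_s: 21.25
position: [0.5651, 0.1578, 0.0202]
tool_rot: [[-0.0, 0.962, -0.273], [-0.0, -0.273, -0.962], [-1.0, -0.0, 0.0]]
ft_force: [1.1, 0.6, -1.4]
grip_width: 0.0592
```

{"fn": "drive_tool", "kwargs": {
  "targets": [
    [[0.03, 0, 0, 0, 0, 0, -0.4], [0, 0, 0, 0, 0, 0, -0.4]]
  ]
}}

```text
time_s: 21.45
position: [0.5651, 0.1578, 0.0188]
tool_rot: [[-0.0, 0.962, -0.273], [-0.0, -0.273, -0.962], [-1.0, -0.0, 0.0]]
ft_force: [-0.1, 0.7, -0.6]
grip_width: 0.0591
```

{"fn": "drive_tool", "kwargs": {
  "targets": [
    [[0.03, 0, 0, 0, 0, 0, -0.4], [0, 0, 0, 0, 0, 0, -0.4]]
  ]
}}

```text
time_s: 21.65
position: [0.5651, 0.1578, 0.0173]
tool_rot: [[-0.0, 0.962, -0.273], [0.0, -0.273, -0.962], [-1.0, -0.0, 0.0]]
ft_force: [0.8, -0.0, -0.8]
grip_width: 0.0592
```

{"fn": "drive_tool", "kwargs": {
  "targets": [
    [[0.03, 0, 0, 0, 0, 0, -0.4], [0, 0, 0, 0, 0, 0, -0.4]]
  ]
}}

```text
time_s: 21.85
position: [0.5653, 0.1578, 0.0162]
tool_rot: [[0.001, 0.962, -0.273], [0.0, -0.273, -0.962], [-1.0, 0.001, -0.0]]
ft_force: [-0.1, 0.7, 2.1]
grip_width: 0.0594
```

{"fn": "drive_tool", "kwargs": {
  "targets": [
    [[0.02, 0, 0, 0, 0, 0, -0.4], [0, 0, 0, 0, 0, 0, -0.4]]
  ]
}}

```text
time_s: 22.05
position: [0.5655, 0.1578, 0.0162]
tool_rot: [[0.001, 0.962, -0.273], [-0.0, -0.273, -0.962], [-1.0, 0.001, -0.0]]
ft_force: [-3.3, -0.2, 10.3]
grip_width: 0.0592
```

Contact came at z = 0.0162, where it was predicted. Releasing.

{"fn": "drive_tool", "kwargs": {
  "targets": [
    [[0, 0, 0, 0, 0, 0, 0.5], [0, 0, 0, 0, 0, 0, 0.7], [0, 0, 0, 0, 0, 0, 0.9], [0, 0, 0, 0, 0, 0, 0.9], [0, 0, 0, 0, 0, 0, 0.9]]
  ]
}}

```text
time_s: 22.55
position: [0.5651, 0.1578, 0.0148]
tool_rot: [[-0.0, 0.962, -0.273], [0.0, -0.273, -0.962], [-1.0, -0.0, 0.0]]
ft_force: [0.6, -0.8, 0.4]
grip_width: 0.081
```

{"fn": "drive_tool", "kwargs": {
  "targets": [
    [[-0.15, 0, 0, 0, 0, 0, 0.9], [-0.3, 0, 0, 0, 0, 0, 0.9], [-0.6, 0, 0, 0, 0, 0, 0.9], [-0.9, 0, 0, 0, 0, 0, 0.9], [-0.9, 0, 0, 0, 0, 0, 0.9]]
  ]
}}

```text
time_s: 23.05
position: [0.5647, 0.1578, 0.1594]
tool_rot: [[-0.001, 0.962, -0.273], [-0.0, -0.273, -0.962], [-1.0, -0.0, 0.0]]
ft_force: [0.3, -0.0, 0.2]
grip_width: 0.0812
```

{"fn": "drive_tool", "kwargs": {
  "targets": [
    [[-0.5, -0.3, 0.7, 0, 0, 0, 0.9], [0, -0.3, 0.8, 0, 0, 0, 0.9], [0, -0.3, 0.8, 0, 0, 0, 0.9], [0, -0.3, 0.8, 0, 0, 0, 0.9], [0, 0, 0, 0, 0, 0, 0.9]]
  ]
}}

```text
time_s: 23.55
position: [0.4629, 0.0225, 0.1832]
tool_rot: [[-0.0, 0.961, -0.276], [-0.001, -0.276, -0.961], [-1.0, 0.0, 0.001]]
ft_force: [-0.0, 1.4, 0.3]
grip_width: 0.0813
```

```bash
python3 - <<'E'
from h import *
need(0,0,.016)
shot('side','s22');shot('top','t22')
i=cv2.imread('pics/s22.png');cv2.imwrite('pics/s22b.png',cv2.resize(i[130:290,200:340],None,fx=3.7,fy=3.7,interpolation=cv2.INTER_CUBIC))
i=cv2.imread('pics/t22.png');cv2.imwrite('pics/t22b.png',cv2.resize(i[140:260,110:340],None,fx=3.4,fy=3.4,interpolation=cv2.INTER_CUBIC))
E
```

```text
t 23.55 pos [0.4629 0.0225 0.1832] along/across -0.0616 -0.1575 F [-0.   1.4  0.3]
units [ 3.342  1.212 -3.16 ] yaw of tool y -16.03 grip 0.08133607822962688
```

View pics/s22b.png

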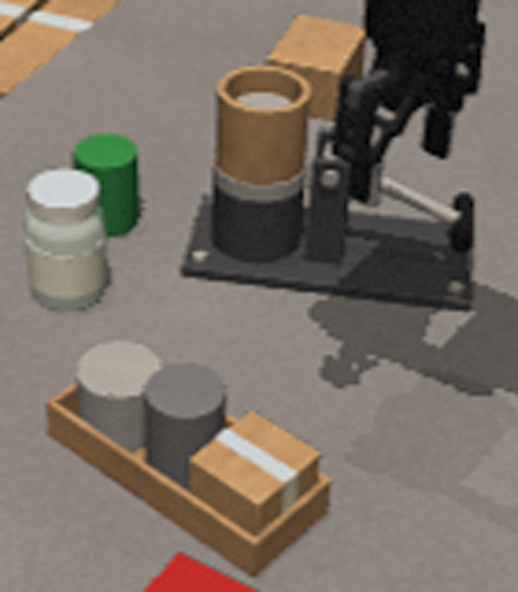

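View pics/t22b.png

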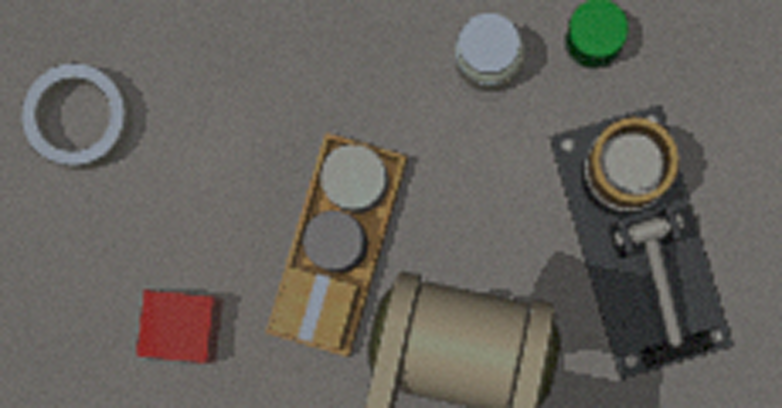

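```bash
python3 - <<'E'
from h import *
a=pickle.load(open('pics/s22.pkl','rb'));b=pickle.load(open('pics/t22.pkl','rb'))
f=lambda u,v:(200+u/3.7-.4,130+v/3.7-.4); g=lambda u,v:(110+u/3.4-.4,140+v/3.4-.4)
for n,s,t in[('plug',(185,391),(334,239)),('tin',(119,371),(353,177)),('pack',(255,453),(317,310))]: 
    x,r=tri([a,b],[f(*s),g(*t)]);print(n,x.round(4),r,((x[:2]-C)@U).round(4),((x[:2]-C)@V).round(4))
print(observe()['qvel'].round(2),observe()['ft_force'])
print(close_job())
E
```

```text
plug [0.5662 0.1569 0.0817] [0.0005182857958009927, 0.0005182857958013268] 0.0015 -0.0002
tin [0.63   0.1406 0.0624] [2.509398676292721e-05, 2.5093986762855798e-05] 0.0673 0.0014
pack [0.4985 0.175  0.0647] [0.001512032245057509, 0.0015120322450574253] -0.0686 -0.0011
[ 1.98  1.39 -1.24  0.01 -0.03  0.29] [-0.43512872  0.06558143 -0.51831211]
the job is handed in; nothing more can be done
None
```

I pressed the lever down to its stop, slid the box and the tin apart inside the carton, and stood the plug between them. The job is handed in, at about 24 s of the 56 s allowed.

- **Lever:** the force rose to about 25 N at the stop. The picture then showed the plug standing well out of the core, with its top measured at 0.230 m as expected.
- **Sliding:** I pushed the box and then the tin to opposite ends with the closed fingers, up to about 10 N against the end walls. Neither was lifted.
- **Plug:** I gripped it at 59 mm, lifted it straight out and lowered it until it touched the carton floor before letting go.

**Last checks:**
- Both final pictures show all three standing upright in the carton.
- The plug's centre is within 2 mm of the carton's centre.
- The measured top heights are plug 0.082, tin 0.062 and box 0.065 m. Standing flat they should be 0.085, 0.065 and 0.065, so the plug and tin are 3 mm off, which is about what picture readings this coarse allow.
- The jar and tape roll look unmoved and nothing touched them. I did not re-measure them or the parcel, which is outside the final close-up from above and partly hidden in the side one.

**One disagreement:** the real fingertips ended about 28 mm short of the TCP position the robot reports. I noticed this when pressing the lever and allowed for it in every later height.

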